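# Load cut keys into the deburring drum and lock its bayonet lid

## Task

Collect the two freshly cut keys from the key machine's catch tray into the deburring drum. Then put the drum's lid in with its lugs through the two notches, push it down against the sprung ring, twist it clockwise (seen from above) about a quarter turn until it stops, and finish while still gripping the lid and holding it locked there: do not let go. Leave the other things on the bench where they are.

Things in the scene. Friction and masses are not known exactly. Their poses are not given: they have to be found in the camera images.
- key1_mid (a point): First steel key, lying flat in the catch tray: 70 mm long, 9 mm thick, 55 g, with an oval bow (30 mm across) at its -x end and a two-sided toothed bit (26 mm across) at its +x end. The point is on the shank, half-way up; x along the shank, z up. The bare shank, 9 mm wide, runs from 10 mm behind (-x) to 20 mm ahead of the point.
- key2_mid (a point): Second key, the same as the first, point and axes alike.
- cutter: Key machine with its catch tray, fixed to the bench. Origin under the centre of the open tray, on the bench; tray 180 mm (x) by 240 mm (y) outside, walls 4 mm thick and 22 mm high, inner floor 5 mm above the bench. The chute (up to 60 mm high) and the machine (200 mm high) stand beyond its -y side, the machine from 180 mm from the origin.
- drum: Deburring drum, fixed to the bench mouth up: round, 124 mm outside diameter (on a 130 mm square foot plate 6 mm thick), 80 mm high, inner floor at 10 mm. Origin at the centre of its underside, z up. The aluminium collar at its top has two notches, at its +x and -x sides, for the lid's lugs.
- drum_mouth (a point): Centre of the drum's mouth, level with the collar's top, 80 mm above the drum's origin; axes as the drum's. Collar 8 mm thick, mouth 92 mm in diameter; the notches are 20 mm wide and reach 57 mm from the axis. Under the collar the lugs can turn clockwise (seen from above) from the notches to stops at about 84 degrees; anticlockwise they are blocked.
- seal (a joint): Sprung black ring inside the drum (inner diameter 94 mm, top 10 mm below the mouth when free): how far it is pressed down, 0 (free) to 0.010 m. It pushes up with 6 N when free, 10 N fully down, and turns freely with the lid. Above 0.004 m the lugs clear the collar and the lid can turn; let up once turned, the lugs rest against the collar's underside at 0.004 m.
- lid_grip (a point): Drum lid, loose, 160 g, starts lying flat on the bench: round aluminium plug with two lugs and on top an upright black grip bar 64 mm long (along x, in line with the lugs), 16 mm thick (along y), from 11 to 55 mm above the lid's underside. The point is on the lid's axis, on the bar, 40 mm above the underside; z up. Half a turn of the lid makes no difference.
- lid_under (a point): Centre of the lid's underside, axes as the lid's. The plug is 88 mm in diameter, 12 mm thick; the lugs at its +x and -x sides are 14 mm wide, 6 mm thick, flush with the underside, and reach 53 mm from the axis. Locked, this point is 60 to 66 mm above the drum's origin and the bar lies across the line of the notches.
- tin: Bystander: round steel tin, 60 mm in diameter, 55 mm high; origin at the centre of its underside. It and the lid may have changed places.
- padlock: Bystander: brass padlock lying flat, body 34 by 42 by 16 mm; origin under its body.
- driver: Bystander: screwdriver lying on the bench.
- brush: Bystander: wooden hand brush lying on the bench.
- bush: Bystander: small brass bush, 22 mm in diameter and 14 mm high, standing in the catch tray near its +x wall; it stays in the tray.
Things that resemble listed ones, but are neither listed nor needed, are in the scene too. What is shaped like the part that bears key2_mid but purple or turquoise is not meant.

How it is judged:
On the way, in this order (a step that is already met when the one before it is completed fails the run):
1. both keys lie in the drum, let go (horizontal distance between each of key1_mid, key2_mid and drum below 0.056 m and height (world z) of each of key1_mid, key2_mid below 0.06 m and contact force between the fingers and key1 below 0.1 N and contact force between the fingers and key2 below 0.1 N), for 0.2 s.
2. the lid is pushed in through the notches, pressing the sprung ring down (value of joint seal above 0.003 m and horizontal distance between lid_grip and drum below 0.008 m and angle between the x axis of lid_grip and the x axis of drum, either way round below 0.4 rad), for 0.05 s.
At the end, for the whole second after the job is handed in: Both keys lie inside the drum; the lid sits level in the drum's mouth (within 6 mm of centre, grip point 97 to 109 mm above the drum's origin, sprung ring pressed at least 2.5 mm), turned at least 69 degrees clockwise from the notches, and the fingers still grip it with more than 2 N (angle between the x axis of lid_grip and the x axis of drum, either way round above 1.2 rad and z of lid_grip in the frame of drum between 0.097 and 0.109 m and horizontal distance between lid_grip and drum below 0.006 m and angle between lid_grip's own z axis and vertical below 0.08 rad and value of joint seal above 0.0025 m and contact force between the fingers and lid above 2 N and horizontal distance between each of key1_mid, key2_mid and drum below 0.056 m and height (world z) of each of key1_mid, key2_mid below 0.06 m); the arm keeps its last pose, push and grip.
It fails at once if a bystander is moved more than 30 mm (distance of any of tin, padlock, driver, brush, bush from where it was at the start of the episode above 0.03 m).
It also fails if it takes over 72 s, if anything falls off the work surface, if the arm or the gripper's body presses on something with over 40 N, if the wrist force passes 120 N, or if a joint passes its speed limit or range.

## Robot

A 6-joint arm with a two-finger parallel gripper is mounted at the origin on the work surface. World frame = base frame: x ahead of the robot, y to its left, z up, the work surface at z = 0. Lengths are in m, angles in rad, forces in N, time in s.
With the tool pointing down it reaches from about 0.3 to 0.775 m from the base axis. Payload 14.6 kg.
Tool frame: the origin (TCP) lies midway between the tips of the shut fingers; the grasp point (between the pads) lies 19 mm behind it; x points along the fingers, y is the direction in which the jaws open and shut, and the axes are right-handed (so a half turn about x gives the same grasp; the last joint's range is limited). The gripper opens to 85 mm and grips with 20 to 120 N. Pads are 22 mm wide; open, the fingers measure 114 mm over their backs; the gripper's body (76 mm by 85 mm) begins 54 mm behind the grasp point. The pads swing forward as they close: fully open they stand 13 mm farther back than shut.
Start: joints at [-1.227, 0.3, 1.521, -0, 1.321, -0.067], TCP at [0.22, -0.504, 0.207] pointing down, gripper open.
Joint ranges: [-3.03, 3.03], [-0.79, 2.21], [0.23, 2.52], [-1.04, 4.18], [0, 3.07], [-2.55, 2.55]. Speed limits (rad/s): [2.22, 2.22, 2.57, 3.14, 3.14, 3.14].

## Interface

Orientations are given as a rotation vector (axis times angle).
In Python, from plant import * gives the robot as it stands.
- The arm moves only by the tool arm_command, never from a script. Its argument "plan" is a list that holds one entry, the list of rows, each a list of 6 numbers: the shift along the tool's x, y, z in mm, then the turn, a rotation vector about the tool's x, y, z in degrees. A call has 1 to 8 rows; each row is the pose to reach, as a shift and turn from the pose commanded when the call began, along the tool's axes at that moment; what a row does not reach only later rows make up. A row lasts 1/10 s, in which the tool goes at most 50 mm and 8.59 degrees, less where a joint would pass 70% of its speed; a pose out of reach is approached as far as the arm can. A call with a gripper value outside its range is refused whole. "jaw" is the opening, from -1 (shut) to 1 (fully open), so that 0 is half open, set as the call begins (left out, the last holds). The fingers move at their own pace and stop on an object; "newtons" is the grip in N (left out, the last holds). Time passes only in rows, so rows that repeat a pose let the fingers close. It gives the time, the measured TCP pose, the force and the opening at its end, in the units of the state.
- observe(): the state, without advancing time (a new reading comes with each control period).
- snapshot(name): name is "side" or "top" or "wrist"; returns a dict with "img" (420x560x3 uint8, red, green, blue), "mtx" (3x3 intrinsics, pixels), "extrinsics" (4x4, takes a point from camera to world coordinates). Camera axes: x right, y down, z forward; pixel columns grow to the right and rows downward; lengths in m; the calibration is good to about 2 mm. A picture is of the moment at which its call begins. There is no depth.
- close_job(): hands the job in, once; it reports no verdict.
The state is a dict: "t": time; "joint_pos": joint angles; "qd": joint speeds; "effort": joint torques, N m; "eef_pos": TCP position; "eef_rot": TCP orientation; "ft_force": force on the tool from outside, world axes, zero at the start; "wrist_torque": the same for the moment, N m; "grip_width": opening from 0.0 (shut) to 1.0 (fully open).
Only numpy, scipy, OpenCV 4.12 (cv2) and the standard library are available. Lean on these libraries where they do the work, as an engineer would, in place of code of your own. Each camera call takes 0.05 s, during which the arm holds its last target.

## Working session

There is one attempt and no reset: what is moved stays moved. The work goes in short steps, Python scripts to look and compute and a tool call to move; the robot and the scene stay as the last step left them, time stands still between calls to the robot, and variables do not carry over. Pictures are saved under pics/ and viewed, and the job is handed in when it is done.

Besides the shell and the picture viewer there is one more tool, called as name([rows], argument=value, ...), one row to a line, values as JSON. arm_command: Moves the arm, as the interface text tells. Its arguments: {"type":"object","properties":{"plan":{"type":"array","items":{"type":"array","items":{"type":"array","items":{"type":"number"}}}},"jaw":{"type":"number"},"newtons":{"type":"number"}},"required":["plan"]}

```bash
ls; mkdir -p pics; python3 - <<'E'
from plant import *
import cv2
s=observe(); print(s)
for n in ["side","top","wrist"]:
    d=snapshot(n); cv2.imwrite(f"pics/{n}0.png",d["img"][:,:,::-1]); print(n,d["mtx"],d["extrinsics"])
E
```

```text
pics
{'t': 0.0, 'joint_pos': array([-1.22658453e+00,  3.00480006e-01,  1.52161230e+00,  1.80574785e-05,
        1.32069468e+00, -6.65973578e-02]), 'qd': array([-0.00014755, -0.00043864,  0.00081958,  0.00137674,  0.00107189,
       -0.00060918]), 'effort': array([ 1.03299044e-03, -5.43498302e+01, -3.61787868e+01,  2.10311725e-05,
        4.03343074e-03, -5.75609192e-05]), 'eef_pos': array([ 0.21955382, -0.50397994,  0.20620324]), 'eef_rot': array([ 1.99555009,  0.41699359, -1.99585164]), 'ft_force': array([-0.03356698, -0.41421779,  0.3137339 ]), 'wrist_torque': array([ 0.02204897,  0.01665408, -0.00755237]), 'grip_width': 0.9980110227783889}
side [[469.89876553   0.         283.39806714]
 [  0.         469.89876553 207.68679666]
 [  0.           0.           1.        ]] [[ 0.95149062 -0.22003027  0.21506344  0.19250139]
 [-0.30742442 -0.65152187  0.69354847 -0.96405953]
 [-0.01248312 -0.72602061 -0.68755963  0.99527874]
 [ 0.          0.          0.          1.        ]]
top [[439.01967003   0.         277.7073692 ]
 [  0.         439.01967003 210.30524044]
 [  0.           0.           1.        ]] [[-0.12470885 -0.96220418  0.24209672  0.25137399]
 [-0.99218241  0.11979067 -0.03498953 -0.0347827 ]
 [ 0.00466615 -0.24456761 -0.96962101  1.07375412]
 [ 0.          0.          0.          1.        ]]
wrist [[339.38483674   0.         278.95881916]
 [  0.         339.38483674 207.56280783]
 [  0.           0.           1.        ]] [[ 3.99970671e-01 -8.80729302e-01 -2.53652044e-01  2.84171002e-01]
 [-9.16527775e-01 -3.84513440e-01 -1.10119262e-01 -4.75629846e-01]
 [-5.47358759e-04  2.76523619e-01 -9.61006966e-01  3.72225143e-01]
 [ 0.00000000e+00  0.00000000e+00  0.00000000e+00  1.00000000e+00]]
```

View pics/top0.png

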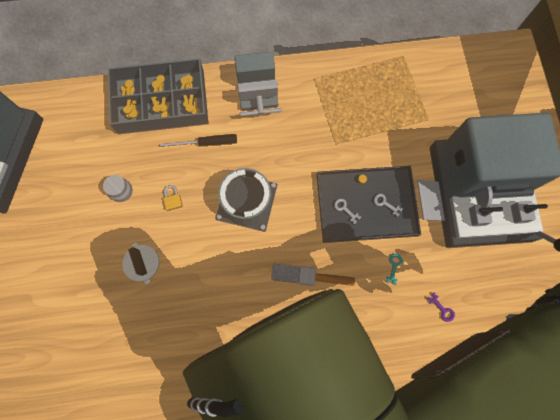

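View pics/side0.png

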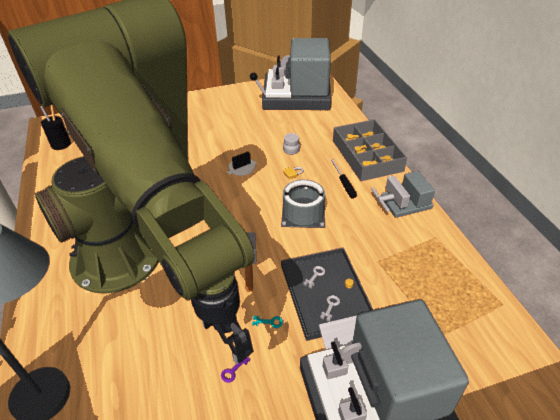

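View pics/wrist0.png

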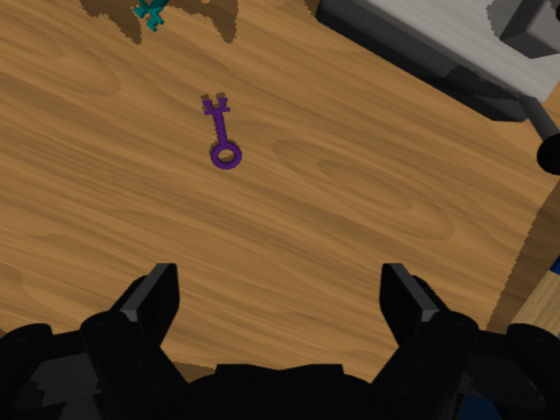

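Candidates for the keys (top view): grey at (347,210) and (388,204), both in the tray; turquoise (395,267) and purple (440,306) lie outside it and are decoys. I choose the two grey ones and check them in close crops.

```bash
cat > h.py <<'E'
from plant import *
import cv2, numpy as np
from scipy.spatial.transform import Rotation as R
def ray(d,uv,z):
    K=np.array(d["mtx"]);T=np.array(d["extrinsics"])
    r=T[:3,:3]@np.linalg.solve(K,np.array([uv[0],uv[1],1.0])); o=T[:3,3]
    return o+r*(z-o[2])/r[2]
def proj(d,p):
    T=np.linalg.inv(np.array(d["extrinsics"])); c=T[:3,:3]@np.array(p)+T[:3,3]; q=np.array(d["mtx"])@c
    return q[:2]/q[2]
def save(n,img): cv2.imwrite(n,np.ascontiguousarray(img[:,:,::-1]))
def crop(d,x0,y0,x1,y1,s,n):
    save(n,cv2.resize(d["img"][y0:y1,x0:x1],None,fx=s,fy=s,interpolation=cv2.INTER_CUBIC))
E
python3 - <<'E'
from h import *
d=snapshot("top"); np.save("top0.npy",d,allow_pickle=True)
crop(d,310,155,430,250,6,"pics/tray.png")
crop(d,90,150,290,290,4,"pics/drum.png")
hsv=cv2.cvtColor(d["img"],cv2.COLOR_RGB2HSV)
m=((hsv[...,2]>100)&(hsv[...,1]<60)).astype(np.uint8)
m2=np.zeros_like(m); m2[178:235,325:412]=m[178:235,325:412]
n,l,st,c=cv2.connectedComponentsWithStats(m2)
for i in range(1,n):
    if st[i,4]>30:
        print(st[i],c[i],ray(d,c[i],.0095))
        ys,xs=np.where(l==i)
        P=np.array([ray(d,(x,y),.0135)[:2] for x,y in zip(xs,ys)])
        v=cv2.PCACompute2(P.astype(np.float32),None); print(v)
        a=np.array(v[1][0]); t=(P-v[0])@a; print(t.min(),t.max(),np.histogram(t,20)[0])
for uv in [(245,193),(117,187),(140,262)]: print(uv,ray(d,uv,.08),ray(d,uv,.0))
E
```

```text
[374 193  29  24 196] [386.73979592 203.71938776] [ 0.50018595 -0.34717711  0.0095    ]
(array([[ 0.49930465, -0.34596187]], dtype=float32), array([[ 0.6752007,  0.737634 ],
       [ 0.737634 , -0.6752007]], dtype=float32), array([[5.3170114e-04],
       [6.4889522e-05]], dtype=float32))
-0.038970077536683675 0.03464241503085959 [11 10 13 15  8  5  6  6  5  7  5  7  9 14 14 10 10 15 15 11]
[334 198  27  26 208] [346.30288462 209.70192308] [ 0.49743341 -0.24375313  0.0095    ]
(array([[ 0.49658024, -0.2429249 ]], dtype=float32), array([[ 0.78538996,  0.6190012 ],
       [-0.6190012 ,  0.78538996]], dtype=float32), array([[5.381717e-04],
       [6.630928e-05]], dtype=float32))
-0.03862154402668346 0.035239938013632795 [13 13 12 16  8  7  5  5  6  7  6  6 11 15 14 11 10 13 17 13]
(245, 193) [0.55075983 0.000615   0.08      ] [0.57486123 0.00346462 0.        ]
(117, 187) [0.60271846 0.29895792 0.08      ] [0.63100268 0.32582497 0.        ]
(140, 262) [0.41825901 0.25377167 0.08      ] [0.43169372 0.27700111 0.        ]
```

View pics/tray.png

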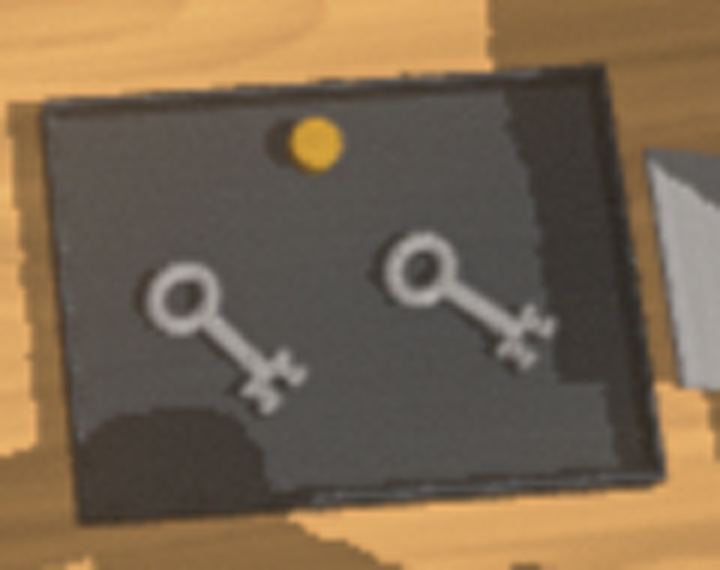

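View pics/drum.png

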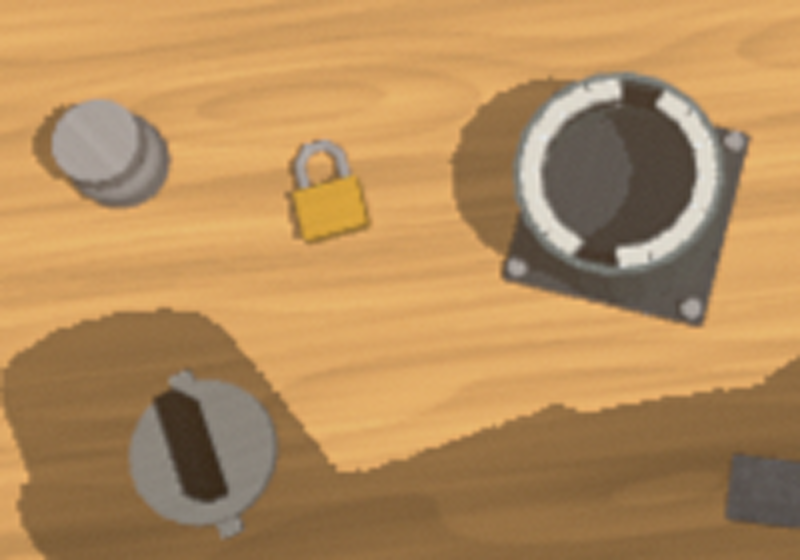

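The crop shows two identical steel keys with bows up-left (crop (183,298), (420,268)) and bits down-right. The second crop shows the drum notches at (640,93)/(600,255) and the lid with its bar at (190,447), while the tin at (98,140) has no bar. Now the precise positions.

```bash
python3 - <<'E'
from h import *
d=np.load("top0.npy",allow_pickle=True).item()
hsv=cv2.cvtColor(d["img"],cv2.COLOR_RGB2HSV)
m=((hsv[...,2]>150)&(hsv[...,1]<50)).astype(np.uint8); k=np.zeros_like(m);k[160:225,210:280]=m[160:225,210:280]
ys,xs=np.where(k>0)
P=np.array([ray(d,(x,y),.08)[:2] for x,y in zip(xs,ys)],np.float32)
(c,r)=cv2.minEnclosingCircle(P); print("collar",c,r,len(P))
h=P-c; ang=np.degrees(np.arctan2(h[:,1],h[:,0])); hh,e=np.histogram(ang%180,36,(0,180)); print(hh)
for uv in [(250,173.5),(240,213.5)]: print("notch",ray(d,uv,.08))
from math import *
# lid
g=d["img"].sum(2)
k=np.zeros(g.shape,np.uint8);k[240:285,120:165]=(g[240:285,120:165]<170)
n,l,st,cc=cv2.connectedComponentsWithStats(k)
i=1+st[1:,4].argmax(); print(st[i],cc[i])
rect=cv2.minAreaRect(np.argwhere(l==i)[:,::-1].astype(np.float32)); print(rect)
# lug line
for uv in [(90+182/4,150+381/4),(90+231/4,150+527/4)]: print("lug",ray(d,uv,.006))
s=observe(); Rm=R.from_rotvec(s["eef_rot"]).as_matrix(); print(Rm)
E
```

```text
collar (0.5351163148880005, 0.00044937804341316223) 0.07759033888578415 645
[20 20 20 20 23 20 21 22 20 21 22 19 20 21 22 21 22 17 22 21 21 22 29 28
 22 19 11 12 13 13 10  2  0  3 10 16]
notch [ 0.5974499 -0.016375   0.08     ]
notch [0.50273261 0.01747231 0.08      ]
[129 248  18  27 250] [137.476 261.22 ]
((137.5, 261.0), (28.144268035888672, 9.17060375213623), 71.56505584716797)
lug [0.47331483 0.28420011 0.006     ]
lug [0.38069829 0.25910026 0.006     ]
[[-2.55627896e-04  3.99341712e-01 -9.16802122e-01]
 [ 6.96325612e-04 -9.16801859e-01 -3.99341792e-01]
 [-9.99999725e-01 -7.40475701e-04 -4.37117320e-05]]
```

arm_command([
  [[-34,-95,-292,-20,0,0],[-34,-95,-292,-20,0,0],[-34,-95,-292,-20,0,0],[-34,-95,-292,-20,0,0],[-34,-95,-292,-20,0,0],[-34,-95,-292,-20,0,0],[-34,-95,-292,-20,0,0],[-34,-95,-292,-20,0,0]],
], jaw=0)

```text
t: 1.0
eef_pos: [0.4502, -0.2995, 0.2406]
eef_rot: [1.775, 0.712, -1.775]
ft_force: [-0.3, -0.1, 0.8]
grip_width: 0.497
```

```bash
python3 - <<'E'
from h import *
d=snapshot("wrist"); np.save("w1.npy",d,allow_pickle=True); save("pics/w1.png",d["img"])
s=observe(); print(s["t"],s["eef_pos"],R.from_rotvec(s["eef_rot"]).as_matrix()[:,1],s["joint_pos"],s["grip_width"])
E
```

```text
1.05 [ 0.44926557 -0.3004924   0.24046483] [ 6.89562461e-01 -7.24226050e-01 -4.89750964e-04] [-6.57163217e-01  2.54749632e-01  1.49972066e+00 -2.41623370e-04
  1.38765446e+00  1.52792254e-01] 0.5003199788832067
```

View pics/w1.png

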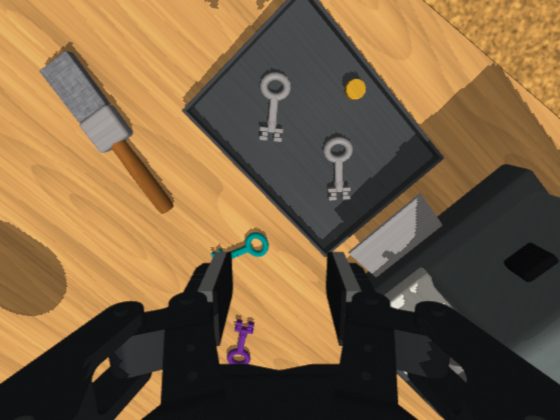

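Wrist view: left key from bow (275,87) to bit (271,133), right key from bow (338,151) to bit (339,195), bush at (355,89); the colours agree with steel.

```bash
cat > keys.py <<'E'
from h import *
def keys(d,boxes,zt=.0135,thr=100):
    hsv=cv2.cvtColor(d["img"],cv2.COLOR_RGB2HSV); out=[]
    for x0,y0,x1,y1 in boxes:
        k=np.zeros(hsv.shape[:2],np.uint8); k[y0:y1,x0:x1]=((hsv[...,2]>thr)&(hsv[...,1]<60))[y0:y1,x0:x1]
        n,l,st,c=cv2.connectedComponentsWithStats(k); i=1+st[1:,4].argmax()
        ys,xs=np.where(l==i); P=np.array([ray(d,(x,y),zt)[:2] for x,y in zip(xs,ys)])
        mu,V,_=cv2.PCACompute2(P.astype(np.float32),None); mu=mu[0]; a=V[0]
        t=(P-mu)@a; w=(P-mu)@V[1]; h,e=np.histogram(t,24)
        sh=(t>np.quantile(t,.45)-.004)
        # orient: +a toward bit : bit end is shorter/ widest bins; use width profile
        print("px",st[i],"t",t.min().round(4),t.max().round(4),h)
        out.append((mu,a,t.min(),t.max(),P))
    return out
E
python3 - <<'E'
from keys import *
d=np.load("w1.npy",allow_pickle=True).item()
for mu,a,t0,t1,P in keys(d,[(250,65,300,150),(318,130,362,210)]):
    # bow end: shank bins location
    if a[0]>0: a=-a; t0,t1=-t1,-t0   # +a toward bit (-x,-y)
    t=(P-mu)@a
    end=t0+.0 ; p=mu+a*((t0+t1)/2+.005)
    n=np.array([-a[1],a[0]]); sel=(t>0)&(t<.02); off=((P-p)@n)[sel].mean()
    s=np.polyfit(t[sel],((P-p)@n)[sel],1)[0]
    print("mu",mu,"a ang",np.degrees(np.arctan2(a[1],a[0])),"len",t1-t0,"mid",p,"shank off",off,"slope deg",np.degrees(s))
E
```

```text
px [259  73  32  69 937] t -0.0397 0.0331 [44 37 31 55 59 22 24 24 23 22 23 24 23 23 25 48 72 54 40 40 48 65 69 42]
px [324 138  29  63 804] t -0.0399 0.0329 [39 27 32 42 50 21 17 23 17 24 18 22 20 20 23 40 58 46 38 36 39 55 55 42]
mu [ 0.5010895  -0.24242938] a ang -142.607 len 0.07279095432224272 mid [ 0.4944769  -0.24748382] shank off 0.00016727547121336893 slope deg 1.0522181953351661
mu [ 0.50317127 -0.344594  ] a ang -132.64536 len 0.07288686633063603 mid [ 0.49741181 -0.35084742] shank off -3.645432702819384e-06 slope deg -0.07642024323837944
```

arm_command([
  [[150,-9,-62,6,0,0],[150,-9,-62,6,0,0],[150,-9,-62,6,0,0],[150,-9,-62,6,0,0],[150,-9,-62,6,0,0]],
])

```text
t: 1.55
eef_pos: [0.4871, -0.2518, 0.0899]
eef_rot: [1.843, 0.629, -1.847]
ft_force: [1.0, 0.2, 0.9]
grip_width: 0.498
```

```bash
cat > look.py <<'E'
from h import *
import sys
def look(n,cam="wrist"):
    d=snapshot(cam); np.save(n+".npy",d,allow_pickle=True); 
    s=observe(); M=R.from_rotvec(s["eef_rot"]).as_matrix()
    print(s["t"],"pos",s["eef_pos"].round(4),"y",M[:,1].round(4),"q",s["joint_pos"].round(3),"F",s["ft_force"].round(1),"w",round(s["grip_width"],3))
    im=d["img"].copy()
    if cam=="wrist":
        p=proj(d,s["eef_pos"]); print("tcp px",p)
    save("pics/"+n+".png",im); return d,s,M
if __name__=="__main__": look(*sys.argv[1:])
E
python3 look.py w2
```

```text
1.6 pos [ 0.4879 -0.2526  0.0918] y [ 6.086e-01 -7.935e-01  5.000e-04] q [-0.544  0.42   1.643 -0.     1.078  0.372] F [-0.7  0.3  0.7] w 0.502
tcp px [281.35919043 250.57010826]
```

View pics/w2.png

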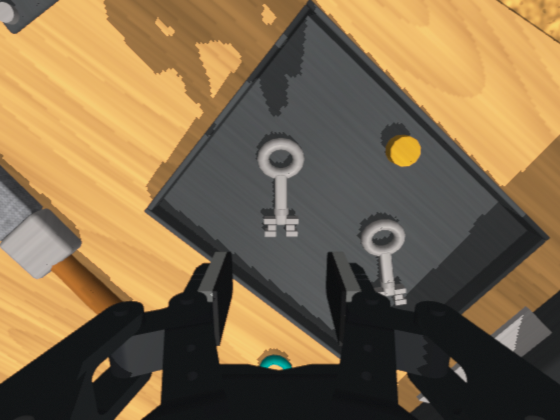

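Key 1 is upright in line with the jaws: bow (281,158), shank (281,193), bit (281,228).

```bash
cat > m.py <<'E'
from keys import *
def meas(d,box,thr=100):
    mu,a,t0,t1,P=keys(d,[box],thr=thr)[0]
    if a[0]>0: a=-a; t0,t1=-t1,-t0
    p=mu+a*((t0+t1)/2+.005)
    ang=np.degrees(np.arctan2(a[1],a[0])); print("mid",p,"ang",ang,"len",t1-t0)
    s=observe(); M=R.from_rotvec(s["eef_rot"]).as_matrix(); g=p+a*.005
    dlt=M.T@(np.array([*g,.0075])-s["eef_pos"]); yaw=np.degrees(np.arctan2(M[1,1],M[0,1]))
    print("shift mm",dlt*1000,"turn x", -((ang+90)-yaw))
    return p,a
E
python3 - <<'E'
from m import *
d=np.load("w2.npy",allow_pickle=True).item(); meas(d,(250,130,308,245))
E
```

```text
px [ 258  139   47   99 2099] t -0.0407 0.0328 [ 86  94  73 128 121  41  47  53  48  48  48  48  60  48  53 107 146 127
 116  91  98 175 140 103]
mid [ 0.49493869 -0.24688104] ang -142.52412 len 0.07348494901162561
shift mm [84.31035348 -0.26672078 -4.08155004] turn x 0.013833538486636598
```

arm_command([
  [[45,0,-3,0,0,0],[75,0,-3,0,0,0],[83,0,-3,0,0,0],[83,0,-3,0,0,0],[83,0,-3,0,0,0]],
])

```text
t: 2.1
eef_pos: [0.4915, -0.2507, 0.0103]
eef_rot: [1.846, 0.623, -1.842]
ft_force: [0.0, 0.6, 0.6]
grip_width: 0.501
```

arm_command([
  [[0,0,0,0,0,0],[0,0,0,0,0,0],[0,0,0,0,0,0],[0,0,0,0,0,0],[0,0,0,0,0,0]],
], jaw=-1, newtons=50)

```text
t: 2.6
eef_pos: [0.4906, -0.2495, 0.0079]
eef_rot: [1.844, 0.627, -1.844]
ft_force: [-0.3, 0.4, 0.4]
grip_width: -0.001
```

```bash
python3 look.py w3
```

```text
2.65 pos [ 0.4905 -0.2494  0.0078] y [ 0.6094 -0.7929 -0.    ] q [-0.537  0.547  1.684 -0.     0.911  0.379] F [0.7 0.2 0.3] w 0.001
tcp px [279.21454417 249.21596795]
```

View pics/w3.png

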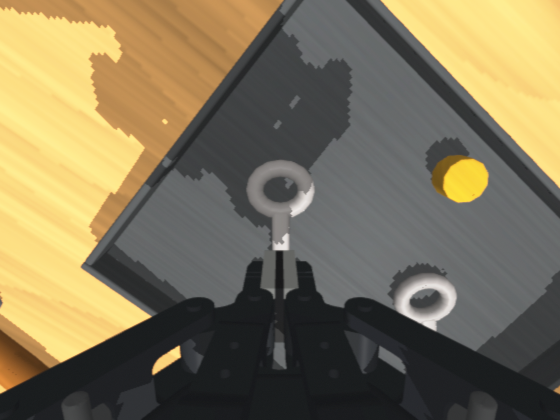

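```bash
python3 - <<'E'
from h import *
d=np.load("w3.npy",allow_pickle=True).item()
img=np.clip(d["img"].astype(float)*1.8,0,255).astype(np.uint8); d["img"]=img
crop(d,220,150,350,350,3,"pics/w3c.png")
d=snapshot("side"); d2=snapshot("top")
for n,dd in (("s3c",d),("t3c",d2)):
    u,v=proj(dd,[.4905,-.2494,.0095]).astype(int); print(u,v); crop(dd,max(u-60,0),v-50,u+60,v+50,5,f"pics/{n}.png")
E
```

```text
312 277
348 212
```

View pics/w3c.png

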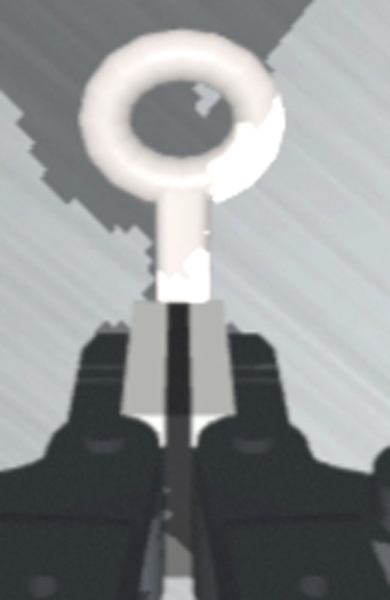

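View pics/s3c.png

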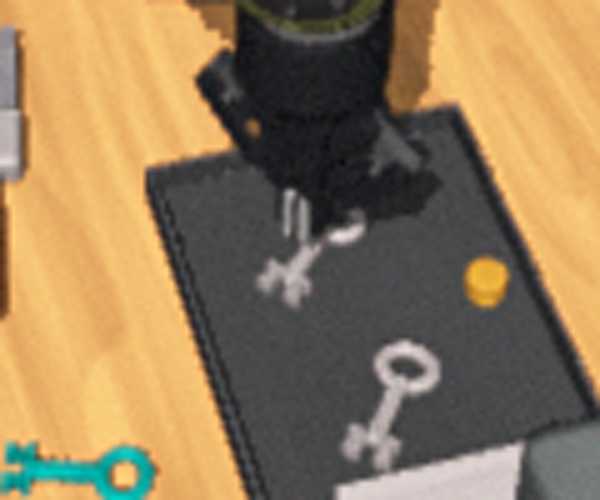

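```bash
python3 - <<'E'
from h import *
d=np.load("w3.npy",allow_pickle=True).item()
for z in (.0095,.014): print("bow",proj(d,[.5147,-.2317,z]), "shank+5",proj(d,[.4909,-.2499,z]))
print("ray",ray(d,(280,187),.0135),ray(d,(280,217),.014),ray(d,(280,250),.014))
s=snapshot("side"); t=snapshot("top")
for z in (.008,.014,.02,.03): print(z,(proj(s,[.4905,-.2494,z])-[252,227])*5)
crop(t,300,160,400,250,7,"pics/t3c.png"); print(proj(t,[.4905,-.2494,.0095]))
# side key
crop(s,275,245,355,315,9,"pics/s3d.png")
E
```

```text
bow [280.59918424 194.83770745] shank+5 [280.34703108 250.4887721 ]
bow [280.64811509 197.06701543] shank+5 [280.38732216 254.00116856]
ray [ 0.51838188 -0.22846627  0.0135    ] [ 0.50646342 -0.23765225  0.014     ] [ 0.49252478 -0.2483979   0.014     ]
0.008 [301.46982377 255.51052025]
0.014 [301.81010746 248.39609216]
0.02 [302.15267317 241.23395292]
0.03 [302.7287499  229.18971853]
[348.98294726 212.09956496]
```

View pics/s3d.png

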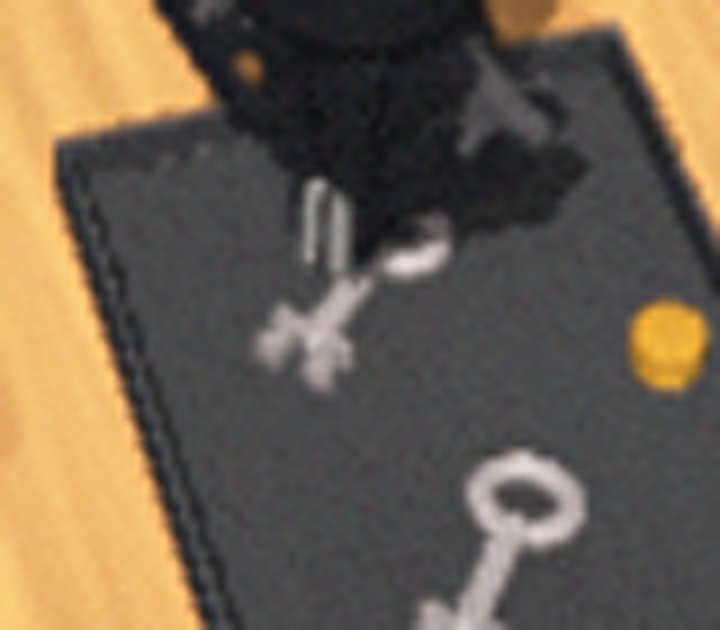

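View pics/t3c.png

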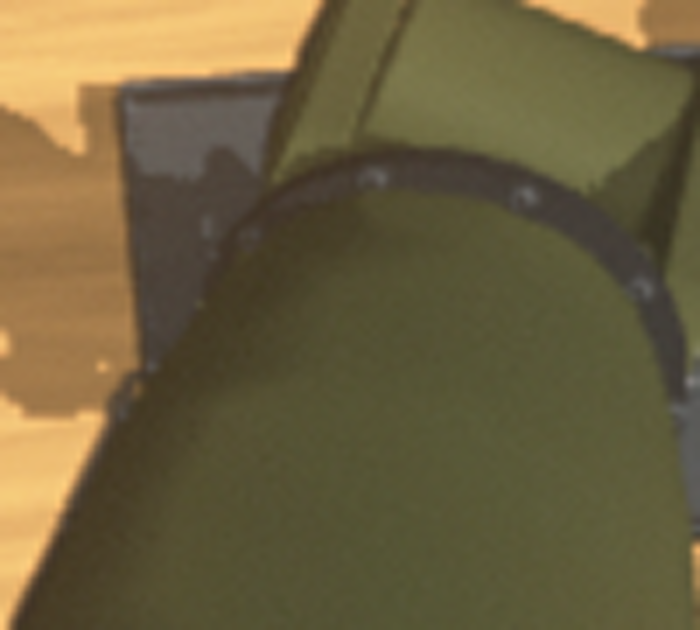

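The jaws read fully shut and the key lies under the pads, so they closed over its top. I reopen, go about 3 mm lower and close again.

arm_command([
  [[-4,0,-2,0,0,0],[-4,0,-2,0,0,0],[-4,0,-2,0,0,0],[0,0,-2,0,0,0],[3,0,-2,0,0,0],[3,0,-2,0,0,0],[3,0,-2,0,0,0],[3,0,-2,0,0,0]],
], jaw=-0.4)

```text
t: 3.65
eef_pos: [0.4921, -0.2483, 0.0048]
eef_rot: [1.844, 0.627, -1.844]
ft_force: [-0.6, 0.0, 0.5]
grip_width: 0.297
```

```bash
python3 - <<'E'
from look import *
d,s,M=look("w4"); crop(d,200,140,360,340,3,"pics/w4c.png")
E
```

```text
3.7 pos [ 0.4922 -0.2483  0.0049] y [ 6.093e-01 -7.930e-01  1.000e-04] q [-0.534  0.553  1.682  0.     0.907  0.382] F [-0.5 -0.3 -0.2] w 0.3
tcp px [279.33881115 249.27704973]
```

View pics/w4c.png

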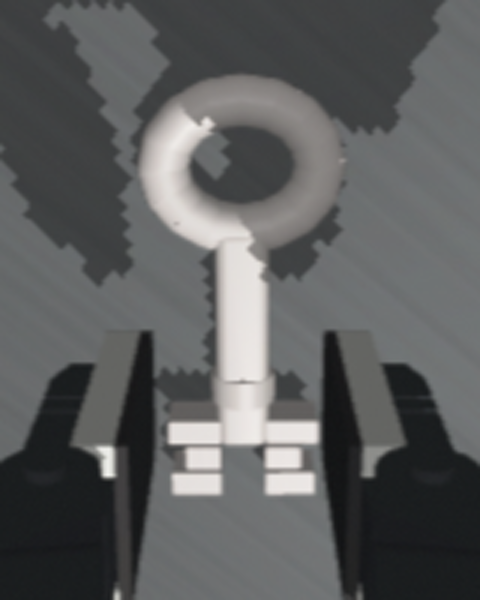

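Wrist view: pad tips at crop (155,330)/(323,330). By apparent spacing (56 px for about 25 mm) they sit roughly 20 mm above the point I assumed, so I lower in small steps and watch the force.

arm_command([
  [[2,0,0,0,0,0],[4,0,0,0,0,0],[5,0,0,0,0,0],[5,0,0,0,0,0]],
])

```text
t: 4.1
eef_pos: [0.492, -0.2482, -0.0005]
eef_rot: [1.844, 0.627, -1.845]
ft_force: [0.1, 0.3, -0.1]
grip_width: 0.298
```

```bash
python3 - <<'E'
from look import *
d,s,M=look("w5"); crop(d,200,140,360,340,3,"pics/w5c.png")
d=snapshot("side"); crop(d,275,245,355,315,9,"pics/s5.png")
E
```

```text
4.15 pos [ 4.921e-01 -2.482e-01 -3.000e-04] y [ 6.093e-01 -7.930e-01 -1.000e-04] q [-0.534  0.562  1.683 -0.     0.897  0.382] F [ 0.3  0.4 -0.2] w 0.297
tcp px [279.44661017 249.33761914]
```

View pics/s5.png

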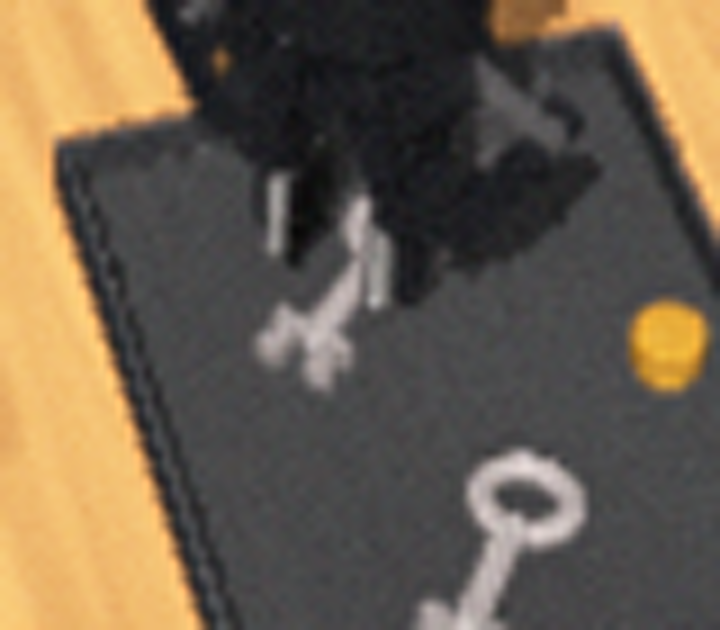

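No contact although TCP z is below the tray floor, so the stated tip offset is not to be trusted. I continue down, watching the force.

arm_command([
  [[2,0,0,0,0,0],[4,0,0,0,0,0],[4,0,0,0,0,0]],
])

```text
t: 4.5
eef_pos: [0.492, -0.2482, -0.0046]
eef_rot: [1.844, 0.627, -1.845]
ft_force: [-1.0, -0.5, -0.3]
grip_width: 0.301
```

arm_command([
  [[1,0,0,0,0,0],[2,0,0,0,0,0],[2,0,0,0,0,0]],
])

```text
t: 4.8
eef_pos: [0.492, -0.2482, -0.0064]
eef_rot: [1.844, 0.627, -1.845]
ft_force: [0.3, 0.7, -0.1]
grip_width: 0.303
```

arm_command([
  [[1,0,0,0,0,0],[2,0,0,0,0,0],[2,0,0,0,0,0]],
])

```text
t: 5.1
eef_pos: [0.492, -0.2482, -0.0084]
eef_rot: [1.844, 0.627, -1.845]
ft_force: [-0.3, -0.2, -0.1]
grip_width: 0.301
```

```bash
python3 - <<'E'
from look import *
d,s,M=look("w6"); crop(d,200,140,360,340,3,"pics/w6c.png")
d=snapshot("side"); crop(d,275,245,355,315,9,"pics/s6.png")
E
```

```text
5.15 pos [ 0.4921 -0.2482 -0.0083] y [ 6.092e-01 -7.930e-01 -1.000e-04] q [-0.534  0.575  1.685  0.     0.882  0.382] F [ 0.3  0.1 -0.1] w 0.301
tcp px [279.38838294 249.31697831]
```

View pics/w6c.png

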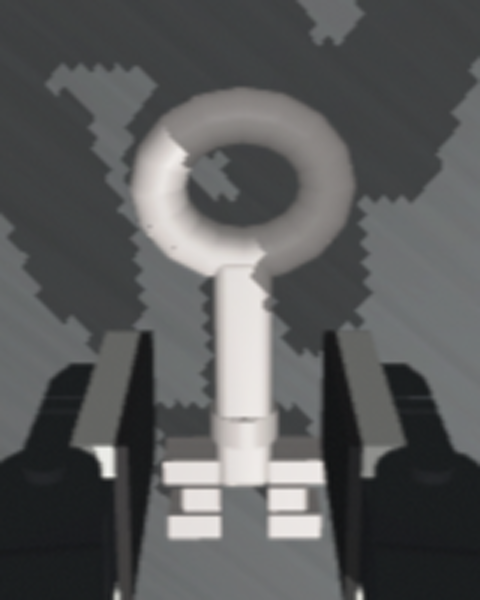

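View pics/s6.png

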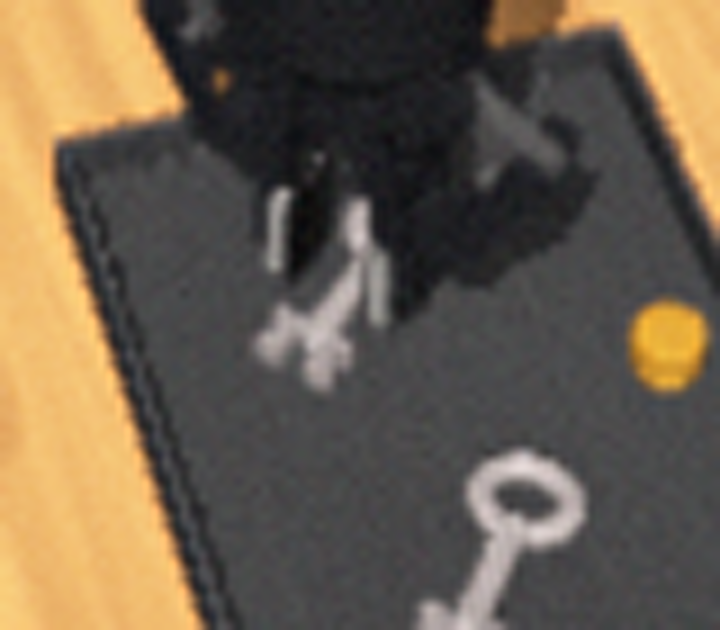

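The side view shows the near pad tip (378,322) now meeting its own shadow on the floor, beside the shank. Closing.

arm_command([
  [[0,0,0,0,0,0],[0,0,0,0,0,0],[0,0,0,0,0,0],[0,0,0,0,0,0]],
], jaw=-1, newtons=50)

```text
t: 5.6
eef_pos: [0.4921, -0.2482, -0.0082]
eef_rot: [1.844, 0.627, -1.844]
ft_force: [0.0, 0.0, 0.1]
grip_width: 0.001
```

```bash
python3 - <<'E'
from look import *
d,s,M=look("w7"); crop(d,200,140,360,340,3,"pics/w7c.png")
d=snapshot("side"); crop(d,275,245,355,315,9,"pics/s7.png")
E
```

```text
5.65 pos [ 0.4921 -0.2482 -0.0082] y [ 0.6093 -0.793   0.    ] q [-0.534  0.575  1.685  0.     0.882  0.382] F [0.  0.3 0.3] w -0.001
tcp px [279.25988467 249.24043145]
```

View pics/w7c.png

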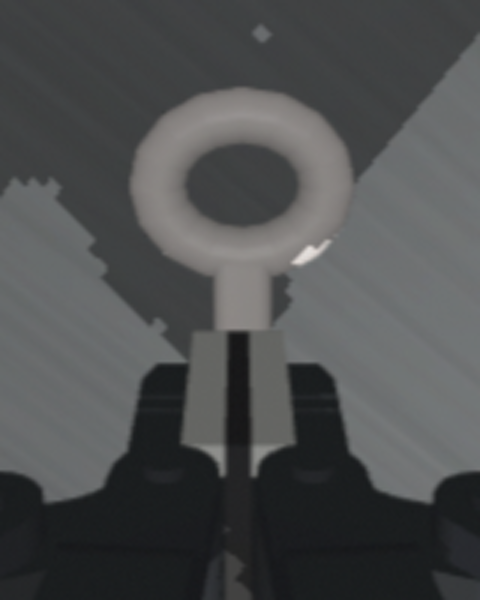

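View pics/s7.png

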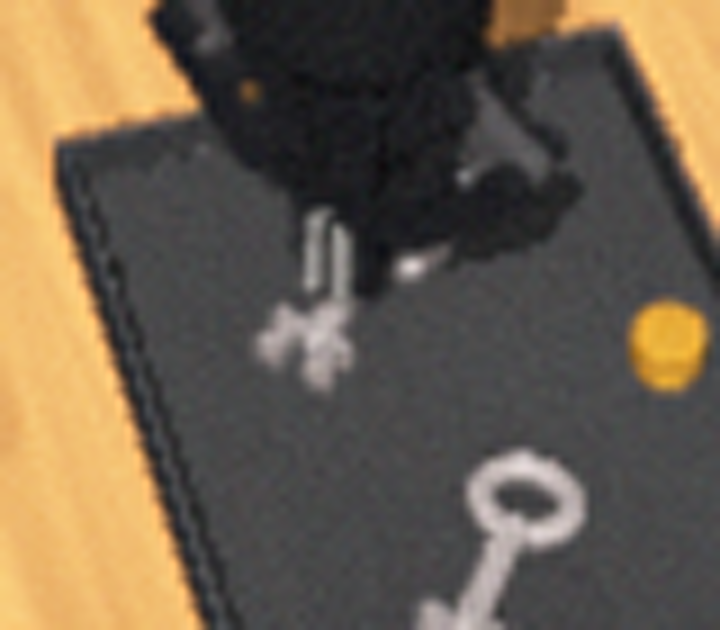

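Still closed above the key: the picture puts the tips over 20 mm behind the reported TCP. Reopen and go on down under force watch.

arm_command([
  [[0,0,0,0,0,0],[0,0,0,0,0,0],[0,0,0,0,0,0],[2,0,0,0,0,0],[4,0,0,0,0,0],[6,0,0,0,0,0],[6,0,0,0,0,0]],
], jaw=-0.4)

```text
t: 6.4
eef_pos: [0.4919, -0.2481, -0.0146]
eef_rot: [1.844, 0.627, -1.845]
ft_force: [0.9, -0.3, -0.3]
grip_width: 0.299
```

arm_command([
  [[1,0,0,0,0,0],[2,0,0,0,0,0],[2,0,0,0,0,0]],
])

```text
t: 6.7
eef_pos: [0.4921, -0.2482, -0.0163]
eef_rot: [1.844, 0.627, -1.844]
ft_force: [-0.2, 0.1, 0.0]
grip_width: 0.297
```

arm_command([
  [[1,0,0,0,0,0],[2,0,0,0,0,0],[2,0,0,0,0,0]],
])

```text
t: 7.0
eef_pos: [0.492, -0.2482, -0.0184]
eef_rot: [1.844, 0.627, -1.845]
ft_force: [-0.3, -0.4, -0.7]
grip_width: 0.299
```

arm_command([
  [[0,0,0,0,0,0],[0,0,0,0,0,0],[0,0,0,0,0,0],[0,0,0,0,0,0]],
], jaw=-1, newtons=50)

```text
t: 7.4
eef_pos: [0.4922, -0.2483, -0.0181]
eef_rot: [1.845, 0.626, -1.844]
ft_force: [0.2, 0.2, 2.2]
grip_width: 0.085
```

```bash
python3 - <<'E'
from look import *
d,s,M=look("w8"); crop(d,200,140,360,340,3,"pics/w8c.png")
d=snapshot("side"); crop(d,275,245,355,315,9,"pics/s8.png")
E
```

```text
7.45 pos [ 0.4922 -0.2483 -0.0181] y [ 6.093e-01 -7.929e-01  3.000e-04] q [-0.534  0.592  1.687 -0.     0.863  0.382] F [-0.1  0.1  2. ] w 0.083
tcp px [279.27481267 249.24576188]
```

View pics/w8c.png

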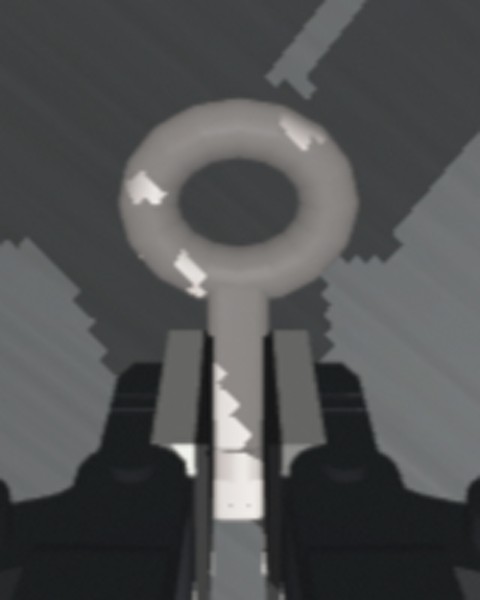

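View pics/s8.png

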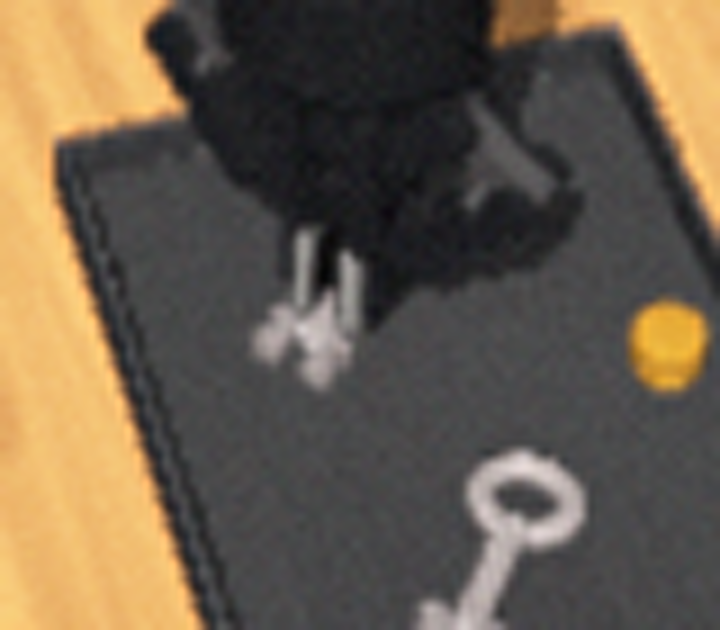

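Gripped: width 0.083, about 9 mm, with the pads on both sides of the shank. Lift, then carry towards the drum.

arm_command([
  [[-20,0,0,0,0,0],[-70,0,0,0,0,0],[-118,0,0,0,0,0],[-118,-40,-47,0,0,0],[-118,-80,-94,0,0,0],[-118,-120,-140,0,0,0],[-118,-162,-187,0,0,0],[-118,-162,-187,0,0,0]],
])

```text
t: 8.3
eef_pos: [0.5416, -0.0037, 0.0997]
eef_rot: [1.844, 0.627, -1.845]
ft_force: [0.7, -0.7, -0.7]
grip_width: 0.084
```

arm_command([
  [[0,0,0,0,0,0],[0,0,0,0,0,0]],
])

```text
t: 8.5
eef_pos: [0.5415, -0.005, 0.0995]
eef_rot: [1.842, 0.629, -1.844]
ft_force: [-0.5, 0.4, -0.6]
grip_width: 0.088
```

```bash
python3 look.py w9; python3 look.py s9 side
```

```text
8.55 pos [ 0.5415 -0.006   0.0996] y [ 6.097e-01 -7.927e-01 -3.000e-04] q [-0.079  0.395  1.659 -0.     1.089  0.837] F [-0.5  0.1 -1.3] w 0.084
tcp px [280.73602439 250.43006582]
8.6 pos [ 0.5415 -0.0066  0.0996] y [ 6.088e-01 -7.934e-01 -2.000e-04] q [-0.08   0.394  1.659 -0.     1.089  0.837] F [-0.6 -0.1 -0.6] w 0.082
```

View pics/w9.png

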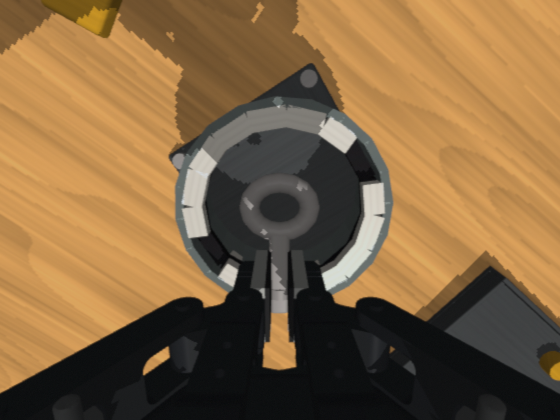

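View pics/s9.png

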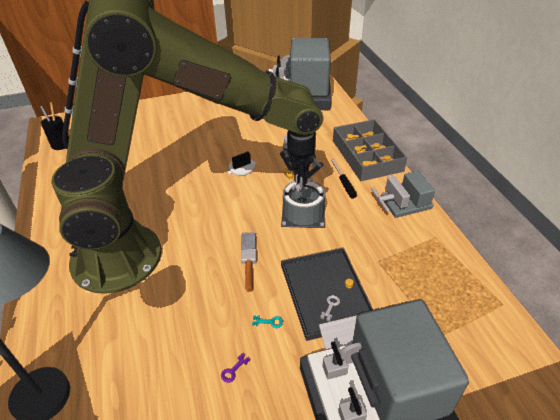

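Wrist view: the key is held with its bow at (279,207) over the drum mouth; collar centred near (284,200), notches at (367,160) and (208,250).

```bash
python3 - <<'E'
from h import *
d=np.load("w9.npy",allow_pickle=True).item()
for uv in [(284,198),(367,161),(208,249)]: print(uv,ray(d,uv,.08))
# outer wall edge by points
pts=[(176,200),(391,198),(282,95),(190,148),(378,150),(355,120),(220,110)]
P=np.array([ray(d,p,.08)[:2] for p in pts])
A=np.c_[2*P,np.ones(len(P))]; x=np.linalg.lstsq(A,(P**2).sum(1),rcond=None)[0]; print("outer circle",x[:2],np.sqrt(x[2]+x[:2]@x[:2]))
E
```

```text
(284, 198) [0.56127256 0.00687541 0.08      ]
(367, 161) [ 0.60550714 -0.01619979  0.08      ]
(208, 249) [0.50941784 0.02323737 0.08      ]
outer circle [0.55718197 0.00442492] 0.060678289736354744
```

```bash
python3 - <<'E'
from h import *
d=np.load("w9.npy",allow_pickle=True).item(); s=np.load("s9.npy",allow_pickle=True).item(); t=snapshot("top")
a=np.array([-.793,-.609])
for z in (.115,.12,.125,.13):
    b=ray(d,(279,207),z)[:2]; print(z,"bow",b,"centre",b+a*.020, "bow width",np.linalg.norm(ray(d,(240,207),z)-ray(d,(319,207),z)))
crop(s,250,130,350,240,6,"pics/s9c.png"); crop(t,190,130,330,260,5,"pics/t9c.png")
E
```

```text
0.115 bow [0.56330385 0.01202464] centre [ 5.47443846e-01 -1.55359773e-04] bow width 0.03641712008709621
0.12 bow [0.56443715 0.01290279] centre [0.54857715 0.00072279] bow width 0.03520634822882173
0.125 bow [0.56557045 0.01378094] centre [0.54971045 0.00160094] bow width 0.03399557637054718
0.13 bow [0.56670375 0.01465909] centre [0.55084375 0.00247909] bow width 0.03278480451227263
```

View pics/s9c.png

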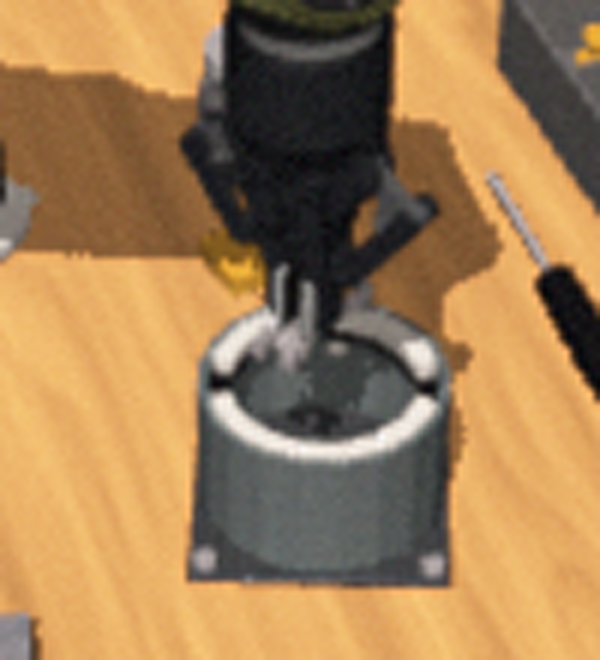

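View pics/t9c.png

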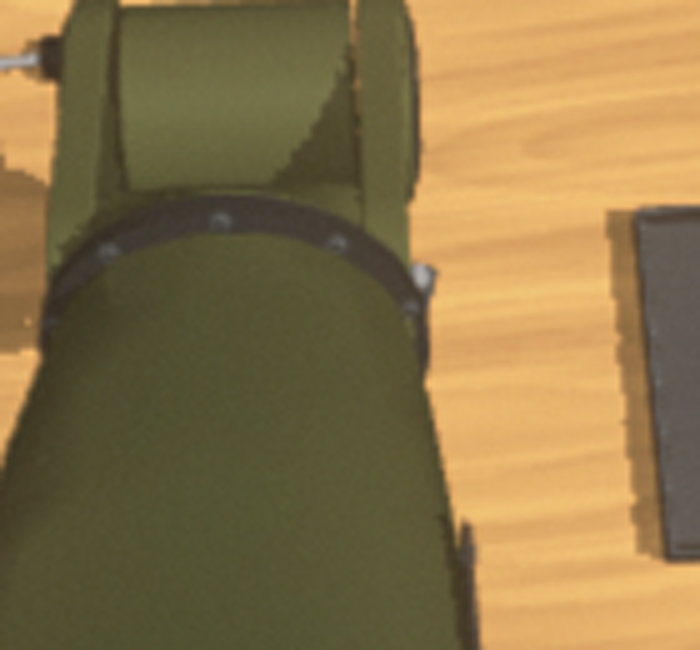

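```bash
python3 - <<'E'
from h import *
s=np.load("s9.npy",allow_pickle=True).item(); t=np.load("top0.npy",allow_pickle=True).item()
print("side drum",ray(s,(250+325/6,130+378/6),.08), "notches",ray(s,(250+216/6,130+384/6),.08),ray(s,(250+427/6,130+386/6),.08))
crop(t,205,150,290,240,7,"pics/drum7.png")
E
```

```text
side drum [ 0.55562365 -0.0007693   0.08      ] notches [0.5038844  0.01211304 0.08      ] [ 0.60057317 -0.02216564  0.08      ]
```

View pics/drum7.png

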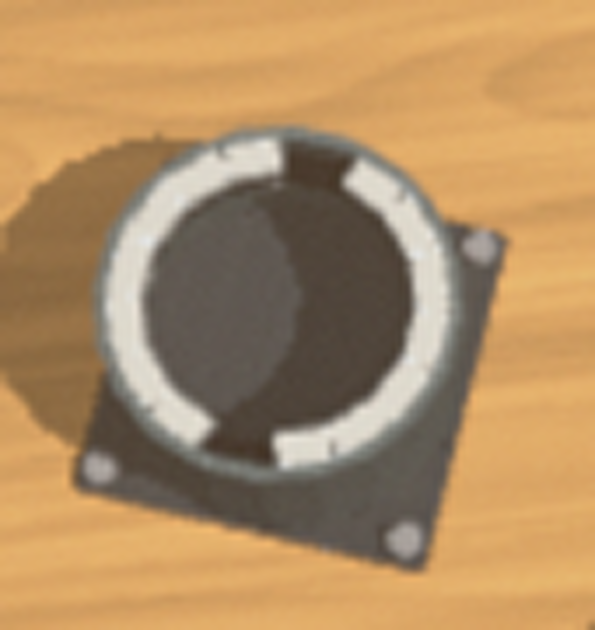

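arm_command([
  [[10,2,-2,0,0,0],[30,2,-2,0,0,0],[50,2,-2,0,0,0],[65,2,-2,0,0,0],[75,2,-2,0,0,0],[75,2,-2,0,0,0]],
])

```text
t: 9.25
eef_pos: [0.5438, -0.0067, 0.0232]
eef_rot: [1.843, 0.627, -1.847]
ft_force: [0.2, 0.4, -0.3]
grip_width: 0.081
```

```bash
python3 look.py w10; python3 - <<'E'
from h import *
s=snapshot("side"); crop(s,250,130,350,240,6,"pics/s10c.png")
E
```

```text
9.3 pos [ 0.5443 -0.0066  0.0243] y [ 6.088e-01 -7.934e-01 -6.000e-04] q [-0.079  0.51   1.695 -0.     0.938  0.837] F [-0.7  0.4 -0.3] w 0.077
tcp px [279.80632812 249.18424859]
```

View pics/w10.png

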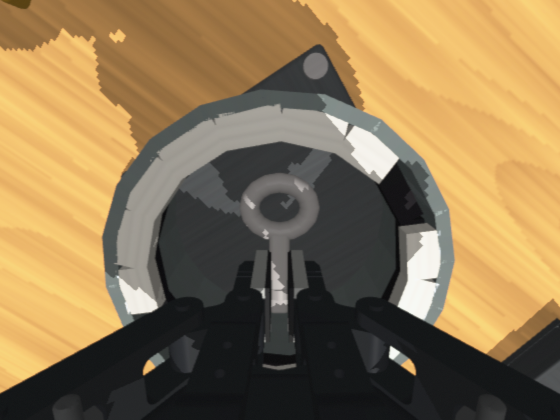

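View pics/s10c.png

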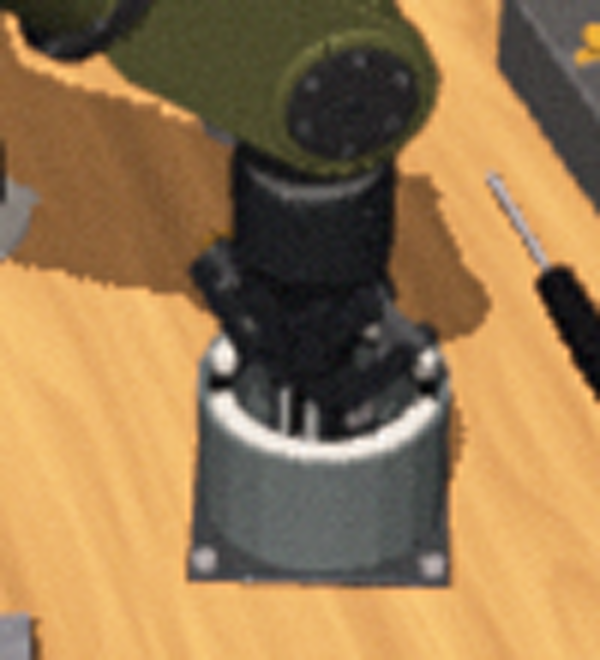

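The key is inside the mouth, clear all round (bow at (280,207)). Release with a small opening.

arm_command([
  [[0,0,0,0,0,0],[0,0,0,0,0,0],[0,0,0,0,0,0],[0,0,0,0,0,0]],
], jaw=-0.6)

```text
t: 9.75
eef_pos: [0.5447, -0.0062, 0.0251]
eef_rot: [1.845, 0.627, -1.844]
ft_force: [-0.1, 0.6, -0.1]
grip_width: 0.199
```

arm_command([
  [[-40,0,0,0,0,0],[-80,0,0,0,0,0],[-110,0,0,0,0,0],[-110,0,0,0,0,0]],
])

```text
t: 10.15
eef_pos: [0.5463, -0.0063, 0.1392]
eef_rot: [1.85, 0.624, -1.837]
ft_force: [0.3, -0.7, -0.3]
grip_width: 0.199
```

```bash
python3 look.py w11
```

```text
10.2 pos [ 0.5453 -0.0062  0.1367] y [ 0.6093 -0.7929  0.0025] q [-0.079  0.355  1.619  0.     1.164  0.837] F [-0.5  0.3  0. ] w 0.205
tcp px [277.99203478 248.73179177]
```

View pics/w11.png

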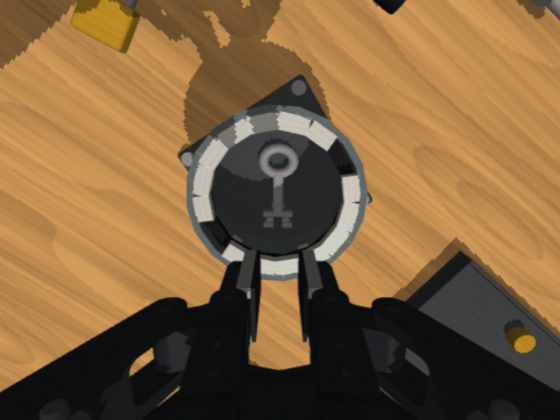

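Key 1 lies flat in the drum (bow (279,160), bit (277,219)). Now key 2.

arm_command([
  [[0,60,60,0,0,0],[45,244,248,-10,0,0],[45,244,248,-10,0,0],[45,244,248,-10,0,0],[45,244,248,-10,0,0],[45,244,248,-10,0,0],[45,244,248,-10,0,0],[45,244,248,-10,0,0]],
], jaw=-0.3)

```text
t: 11.0
eef_pos: [0.4942, -0.3548, 0.0872]
eef_rot: [1.733, 0.761, -1.736]
ft_force: [-0.3, 0.3, 0.3]
grip_width: 0.347
```

arm_command([
  [[0,0,0,0,0,0],[0,0,0,0,0,0]],
])

```text
t: 11.2
eef_pos: [0.4966, -0.3497, 0.0892]
eef_rot: [1.73, 0.764, -1.731]
ft_force: [0.1, 0.6, 0.7]
grip_width: 0.348
```

```bash
python3 look.py w12
```

```text
11.25 pos [ 0.4968 -0.3494  0.0895] y [ 7.386e-01 -6.741e-01 -7.000e-04] q [-0.673  0.54   1.467  0.     1.135  0.066] F [1.3 0.5 1. ] w 0.351
tcp px [279.18852001 248.93372389]
```

View pics/w12.png

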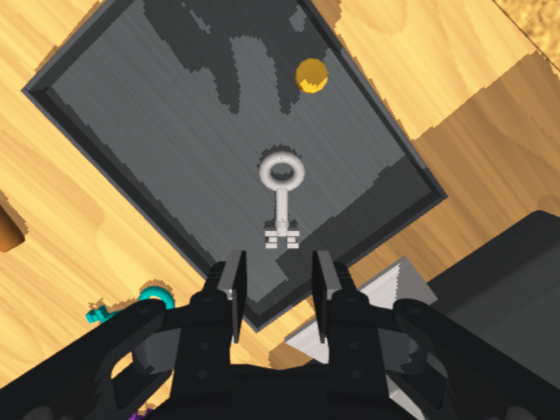

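```bash
python3 - <<'E'
from m import *
d=np.load("w12.npy",allow_pickle=True).item(); meas(d,(255,145,310,254))
E
```

```text
px [ 255  145   55  109 2936] t -0.0426 0.0419 [ 95 142 156 124 185 166 100  90  86  91  77  65  65  67 117 179 179 129
 140 185 227 164  63  44]
mid [ 0.49850202 -0.35074607] ang -136.67435 len 0.08454983183639167
shift mm [82.03964322  1.83396161  4.85658763] turn x 4.288953324770375
```

```bash
python3 - <<'E'
from m import *
d=np.load("w12.npy",allow_pickle=True).item(); meas(d,(255,145,310,254),thr=135)
E
```

```text
px [ 259  153   46   96 1847] t -0.04 0.0324 [ 83  77  67  94 116  45  48  36  43  44  44  44  44  48  48  94 140 105
  83 102  88 122 136  96]
mid [ 0.49801133 -0.3508718 ] ang -132.28589 len 0.07249668313028867
shift mm [82.03952513  1.93889818  5.29423421] turn x -0.09950492718274973
```

arm_command([
  [[20,2,1,0,0,0],[55,2,1,0,0,0],[80,2,1,0,0,0],[95,2,1,0,0,0],[100,2,1,0,0,0],[100,2,1,0,0,0]],
], jaw=-0.4)

```text
t: 11.85
eef_pos: [0.4977, -0.3525, -0.0099]
eef_rot: [1.73, 0.763, -1.73]
ft_force: [-0.1, -0.9, 0.2]
grip_width: 0.302
```

```bash
python3 look.py w13;  python3 - <<'E'
from h import *
s=snapshot("side"); crop(s,275,245,385,335,7,"pics/s13c.png")
d=np.load("w13.npy",allow_pickle=True).item(); crop(d,200,140,360,340,3,"pics/w13c.png")
E
```

```text
11.9 pos [ 0.4979 -0.3529 -0.0092] y [ 0.7381 -0.6747  0.0012] q [-0.677  0.679  1.505  0.     0.956  0.064] F [-0.3 -0.4  0.4] w 0.299
tcp px [279.97266045 250.08911874]
```

View pics/w13c.png

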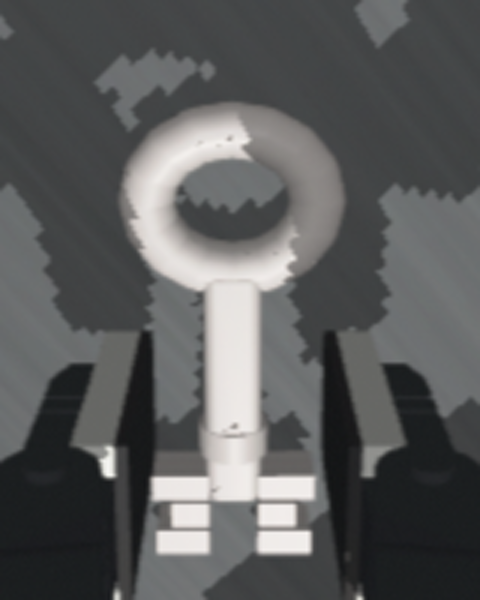

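View pics/s13c.png

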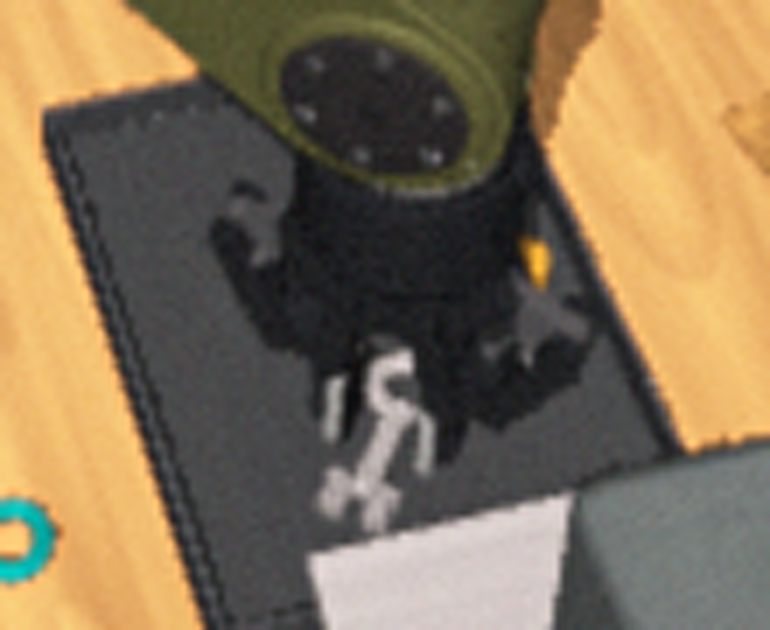

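Shank at crop (232,360), about 1–2 mm left of the jaw centre. Down 8 mm more, then close.

arm_command([
  [[3,-1,0,0,0,0],[6,-1,0,0,0,0],[8,-1,0,0,0,0],[8,-1,0,0,0,0]],
])

```text
t: 12.35
eef_pos: [0.4964, -0.3522, -0.0185]
eef_rot: [1.731, 0.763, -1.731]
ft_force: [0.3, -0.0, 0.6]
grip_width: 0.3
```

arm_command([
  [[0,0,0,0,0,0],[0,0,0,0,0,0],[0,0,0,0,0,0],[0,0,0,0,0,0]],
], jaw=-1)

```text
t: 12.75
eef_pos: [0.4967, -0.3523, -0.018]
eef_rot: [1.731, 0.762, -1.731]
ft_force: [-0.3, -0.6, 1.7]
grip_width: 0.083
```

arm_command([
  [[-20,0,0,0,0,0],[-70,0,0,0,0,0],[-118,0,0,0,0,0],[-118,-98,-145,0,0,0],[-118,-98,-145,0,0,0],[-118,-196,-290,0,0,0],[-118,-196,-290,0,0,0],[-118,-196,-290,0,0,0]],
])

```text
t: 13.55
eef_pos: [0.533, -0.103, 0.0998]
eef_rot: [1.731, 0.762, -1.731]
ft_force: [1.8, -0.7, -0.7]
grip_width: 0.082
```

arm_command([
  [[0,0,0,0,0,0],[0,0,0,0,0,0],[0,0,0,0,0,0]],
])

```text
t: 13.85
eef_pos: [0.533, -0.1057, 0.0997]
eef_rot: [1.731, 0.762, -1.731]
ft_force: [0.4, 0.5, -0.3]
grip_width: 0.081
```

```bash
python3 look.py w14
```

```text
13.9 pos [ 0.533  -0.106   0.0997] y [ 0.7368 -0.6761 -0.    ] q [-0.264  0.398  1.654 -0.     1.09   0.479] F [-0.6 -0.3  0.4] w 0.084
tcp px [279.4449911  249.71360417]
```

View pics/w14.png

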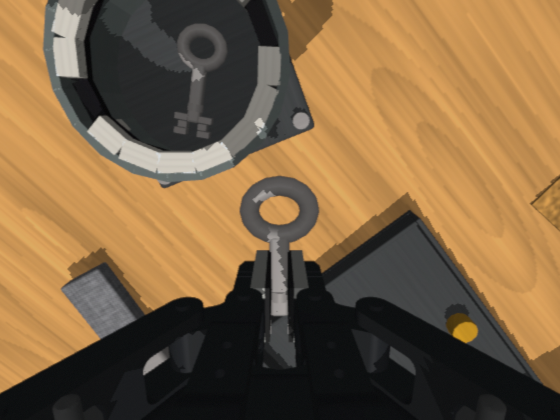

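Key 2 is held but short of the drum (row limit); continue.

arm_command([
  [[0,-30,-42,0,0,0],[0,-57,-83,0,0,0],[0,-57,-83,0,0,0],[0,-57,-83,0,0,0],[0,-57,-83,0,0,0]],
])

```text
t: 14.4
eef_pos: [0.547, -0.0066, 0.0997]
eef_rot: [1.732, 0.761, -1.732]
ft_force: [-0.1, -0.6, -0.7]
grip_width: 0.081
```

```bash
python3 look.py w15
```

```text
14.45 pos [ 0.547  -0.0067  0.0997] y [ 7.364e-01 -6.766e-01 -1.000e-04] q [-0.079  0.405  1.643 -0.     1.093  0.664] F [ 0.7 -1.1 -1. ] w 0.086
tcp px [279.24218665 249.48654761]
```

View pics/w15.png

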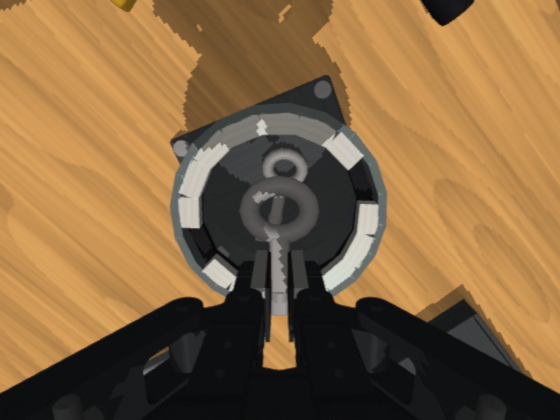

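arm_command([
  [[10,0,0,0,0,0],[30,0,0,0,0,0],[50,0,0,0,0,0],[65,0,0,0,0,0],[73,0,0,0,0,0],[73,0,0,0,0,0]],
])

```text
t: 15.05
eef_pos: [0.5465, -0.0057, 0.0255]
eef_rot: [1.73, 0.763, -1.733]
ft_force: [-0.1, 1.1, -1.5]
grip_width: 0.079
```

arm_command([
  [[0,0,0,0,0,0],[0,0,0,0,0,0],[0,0,0,0,0,0],[0,0,0,0,0,0]],
], jaw=-0.6)

```text
t: 15.45
eef_pos: [0.5473, -0.0052, 0.0273]
eef_rot: [1.731, 0.762, -1.73]
ft_force: [-0.0, 0.2, 0.9]
grip_width: 0.2
```

arm_command([
  [[-40,0,0,0,0,0],[-80,0,0,0,0,0],[-120,0,0,0,0,0],[-130,0,-40,0,0,0],[-130,0,-40,0,0,0]],
])

```text
t: 15.95
eef_pos: [0.5765, 0.0264, 0.1595]
eef_rot: [1.734, 0.761, -1.724]
ft_force: [0.2, -0.9, -0.6]
grip_width: 0.201
```

```bash
python3 look.py w16
```

```text
16.0 pos [0.575  0.0254 0.1577] y [ 0.7388 -0.6739  0.0014] q [-0.02   0.398  1.507  0.     1.235  0.72 ] F [-0.1 -0.7  0.2] w 0.2
tcp px [278.27667083 251.12783431]
```

View pics/w16.png

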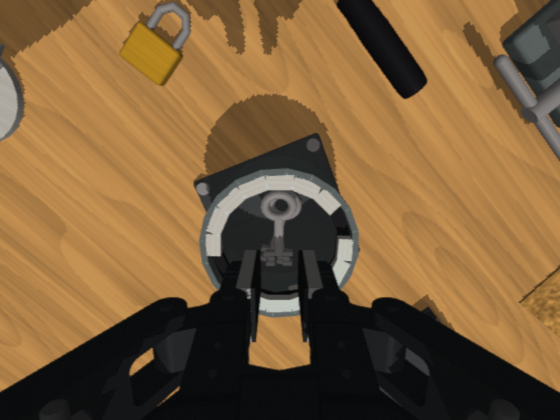

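Both keys lie stacked in the drum, bows at (280,205). Next the lid: candidates are the round grey things at top-view (140,262) with a black bar and lugs, and (117,187) which is the plain tin; the lid is (140,262).

arm_command([
  [[0,-275,-82,-65,0,0],[0,-275,-82,-65,0,0],[0,-275,-82,-65,0,0],[0,-275,-82,-65,0,0],[0,-275,-82,-65,0,0],[0,-275,-82,-65,0,0],[0,-275,-82,-65,0,0],[0,-275,-82,-65,0,0]],
], jaw=0.1)

```text
t: 16.8
eef_pos: [0.4255, 0.2708, 0.1562]
eef_rot: [0.908, 1.373, -0.91]
ft_force: [-0.4, 0.1, 0.4]
grip_width: 0.551
```

arm_command([
  [[0,0,0,-82,0,0],[0,0,0,-82,0,0],[0,0,0,-82,0,0],[0,0,0,-82,0,0],[0,0,0,-82,0,0],[0,0,0,-82,0,0],[0,0,0,-82,0,0],[0,0,0,-82,0,0]],
])

```text
t: 17.6
eef_pos: [0.4262, 0.2698, 0.1562]
eef_rot: [-0.023, 1.572, 0.022]
ft_force: [-0.2, -0.5, -0.1]
grip_width: 0.546
```

```bash
python3 look.py w17
```

```text
17.65 pos [0.4262 0.2698 0.1562] y [-3.820e-02  9.993e-01 -6.000e-04] q [ 0.492  0.249  1.709 -0.     1.185 -1.117] F [ 0.1 -0.1  0.1] w 0.55
tcp px [278.09667024 248.11032319]
```

View pics/w17.png

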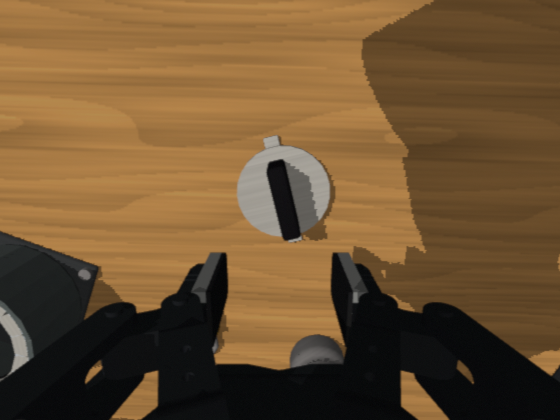

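Wrist view: lid disc centre (284,190), bar from (277,163) to (291,238), lug at (272,142).

```bash
cat > lid.py <<'E'
from h import *
def lidm(d,box,zb=.055,zd=.012,thr=75):
    x0,y0,x1,y1=box
    k=np.zeros(d["img"].shape[:2],np.uint8); k[y0:y1,x0:x1]=(d["img"][y0:y1,x0:x1].max(2)<thr)
    n,l,st,c=cv2.connectedComponentsWithStats(k); i=1+st[1:,4].argmax()
    cn=np.argwhere(l==i)[:,::-1].astype(np.float32); rect=cv2.minAreaRect(cn); b=cv2.boxPoints(rect)
    e=sorted([(b[j],b[(j+1)%4]) for j in range(4)],key=lambda q:np.linalg.norm(q[0]-q[1]))
    m1=(e[0][0]+e[0][1])/2; m2=(e[1][0]+e[1][1])/2
    w1=ray(d,m1,zb);w2=ray(d,m2,zb); v=w1-w2
    print("bar px",m1,m2,"len",np.linalg.norm(v),"mid",(w1+w2)/2,"ang",np.degrees(np.arctan2(v[1],v[0])))
    hsv=cv2.cvtColor(d["img"],cv2.COLOR_RGB2HSV); 
    return (w1+w2)/2
E
python3 - <<'E'
from lid import *
d=np.load("w17.npy",allow_pickle=True).item()
lidm(d,(262,155,305,243))
print(ray(d,(284,190),.012),ray(d,(272,139),.006),ray(d,(284,144),.012),ray(d,(284,236),.012),ray(d,(237,190),.012),ray(d,(331,190),.012))
crop(d,225,125,345,250,5,"pics/w17c.png")
E
```

```text
bar px [273.7059  160.82352] [293.0588  238.23529] len 0.06709246699449703 mid [0.42720232 0.27401397 0.055     ] ang -164.53565716094033
[0.42815859 0.27486425 0.012     ] [0.38199223 0.26240797 0.006     ] [0.38562319 0.27344917 0.012     ] [0.47409121 0.27639236 0.012     ] [0.42945252 0.23083671 0.012     ] [0.42686502 0.31887948 0.012     ]
```

View pics/w17c.png

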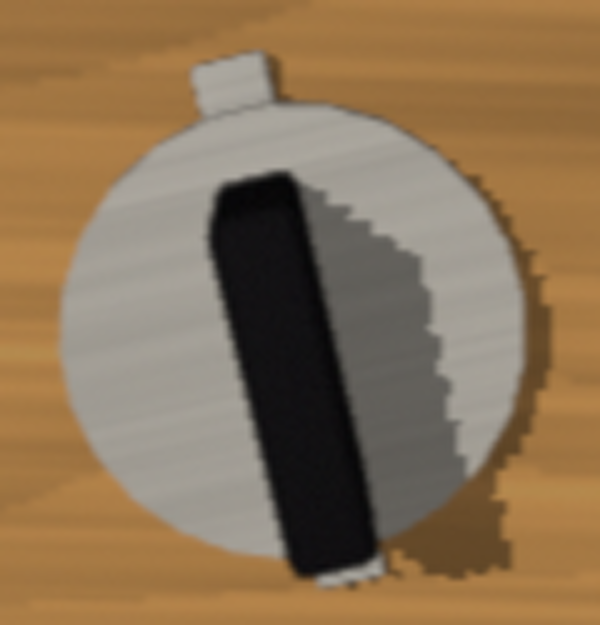

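arm_command([
  [[40,4,2,-8,0,0],[70,4,2,-13,0,0],[90,4,2,-13,0,0],[90,4,2,-13,0,0],[90,4,2,-13,0,0]],
])

```text
t: 18.15
eef_pos: [0.4286, 0.2743, 0.0672]
eef_rot: [-0.194, 1.562, 0.194]
ft_force: [0.2, -0.1, 0.9]
grip_width: 0.551
```

```bash
python3 look.py w18
```

```text
18.2 pos [0.4289 0.2745 0.0678] y [-2.452e-01  9.695e-01  2.000e-04] q [ 0.497  0.375  1.774 -0.     0.991 -1.321] F [-0.4 -1.  -0.6] w 0.552
tcp px [278.42740652 249.17639262]
```

View pics/w18.png

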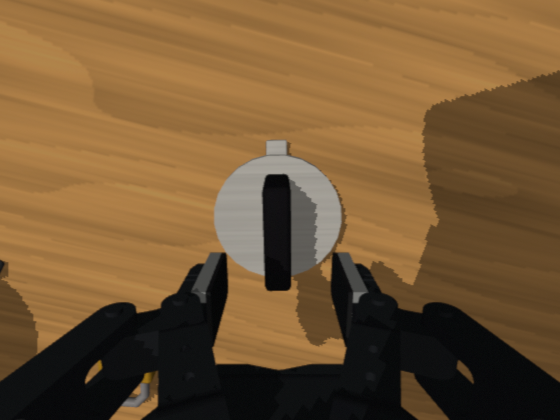

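Bar upright at x=277, in line with the jaws. Descend and grip.

arm_command([
  [[25,0,0,0,0,0],[50,0,0,0,0,0],[62,0,0,0,0,0],[68,0,0,0,0,0],[68,0,0,0,0,0],[68,0,0,0,0,0]],
])

```text
t: 18.8
eef_pos: [0.4291, 0.2748, -0.0002]
eef_rot: [-0.195, 1.56, 0.196]
ft_force: [0.3, 0.0, -0.6]
grip_width: 0.55
```

```bash
python3 look.py w19;  python3 - <<'E'
from h import *
s=snapshot("side"); crop(s,205,120,290,205,7,"pics/s19c.png")
E
```

```text
18.85 pos [ 4.291e-01  2.748e-01 -2.000e-04] y [-2.467e-01  9.691e-01  4.000e-04] q [ 0.498  0.489  1.805 -0.     0.847 -1.322] F [ 0.5 -1.  -0.5] w 0.549
tcp px [278.15804176 247.94397066]
```

View pics/w19.png

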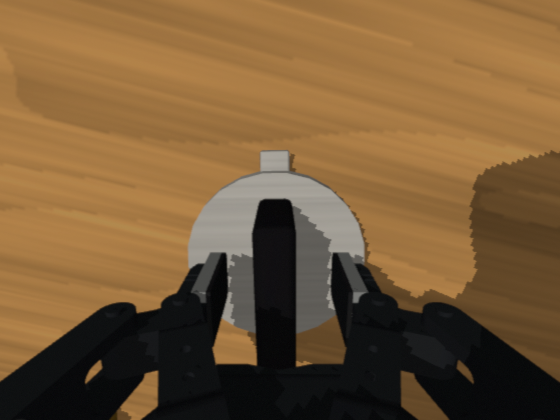

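View pics/s19c.png

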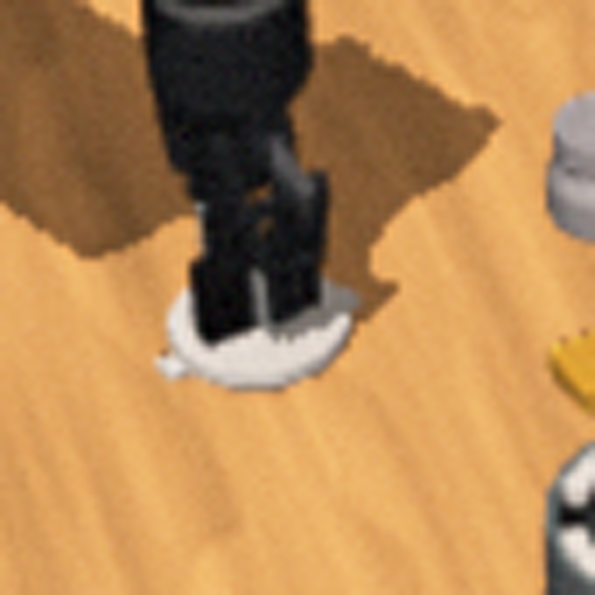

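The pads stand on both sides of the bar at mid height. Grip at 100 N and lift.

arm_command([
  [[0,0,0,0,0,0],[0,0,0,0,0,0],[0,0,0,0,0,0],[0,0,0,0,0,0],[0,0,0,0,0,0]],
], jaw=-1, newtons=100)

```text
t: 19.4
eef_pos: [0.4288, 0.2746, -0.0006]
eef_rot: [-0.196, 1.561, 0.196]
ft_force: [-1.1, -1.6, 4.6]
grip_width: 0.169
```

arm_command([
  [[-10,0,0,0,0,0],[-50,0,0,0,0,0],[-95,0,0,0,0,0],[-130,0,0,0,0,0],[-130,0,0,0,0,0],[-130,0,0,0,0,0]],
])

```text
t: 20.0
eef_pos: [0.4284, 0.2745, 0.1292]
eef_rot: [-0.196, 1.561, 0.196]
ft_force: [-0.2, -0.4, -2.9]
grip_width: 0.169
```

```bash
python3 look.py w20;  python3 look.py s20 side; python3 look.py t20 top
```

```text
20.05 pos [0.428  0.2742 0.1281] y [-2.469e-01  9.690e-01 -3.000e-04] q [ 0.498  0.29   1.727  0.     1.125 -1.323] F [-0.3  0.  -2.3] w 0.172
tcp px [277.93692735 246.33550783]
20.1 pos [0.4278 0.2741 0.1276] y [-2.468e-01  9.691e-01 -6.000e-04] q [ 0.498  0.291  1.728  0.     1.125 -1.322] F [ 0.2 -0.7 -2.6] w 0.166
20.15 pos [0.4279 0.2742 0.1275] y [-2.469e-01  9.691e-01 -6.000e-04] q [ 0.498  0.292  1.727  0.     1.125 -1.322] F [ 0.2 -0.  -1.9] w 0.174
```

View pics/w20.png

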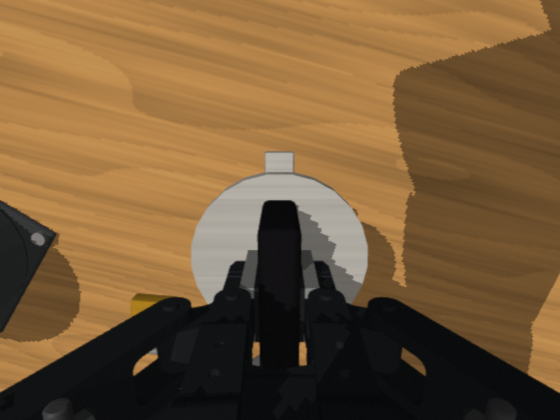

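View pics/s20.png

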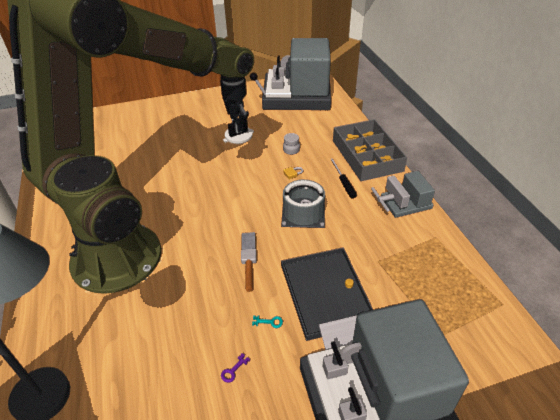

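View pics/t20.png

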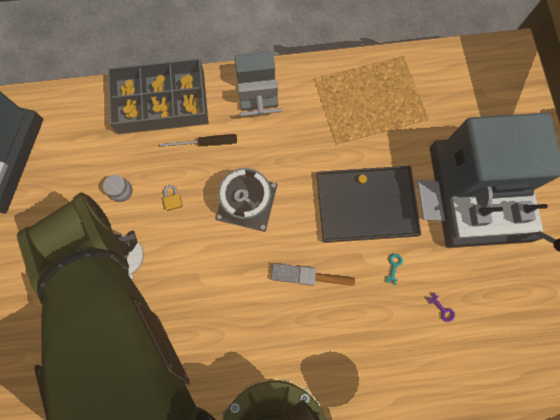

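The lid hangs level in the grip (width 0.17), with the lug at (280,161) in line with the bar. I carry it to a spot beside the drum so that lid and drum appear in one wrist view with the insertion yaw.

arm_command([
  [[0,-358,144,35,0,0],[0,-358,144,35,0,0],[0,-358,144,35,0,0],[0,-358,144,35,0,0],[0,-358,144,35,0,0],[0,-358,144,35,0,0],[0,-358,144,35,0,0],[0,-358,144,35,0,0]],
])

```text
t: 20.95
eef_pos: [0.657, -0.0397, 0.1269]
eef_rot: [0.285, 1.554, -0.285]
ft_force: [0.1, 0.8, -2.1]
grip_width: 0.171
```

```bash
python3 look.py w21
```

```text
21.0 pos [ 0.6587 -0.0434  0.1266] y [ 0.3573  0.934  -0.0014] q [-1.210e-01  6.140e-01  1.258e+00 -1.000e-03  1.271e+00 -1.326e+00] F [ 3.8 -4.3 -1.2] w 0.171
tcp px [272.54943511 253.22378992]
```

View pics/w21.png

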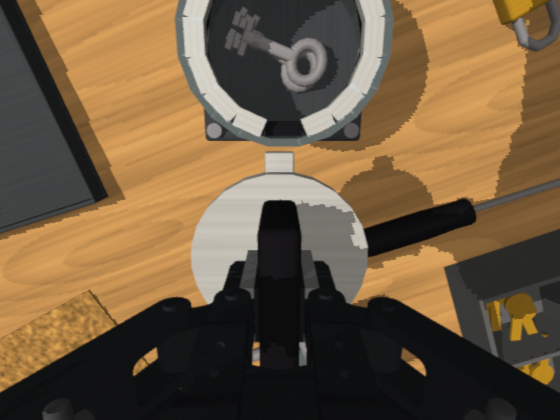

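arm_command([
  [[0,0,0,0,0,0],[0,0,0,0,0,0],[0,0,0,0,0,0]],
])

```text
t: 21.3
eef_pos: [0.6559, -0.0358, 0.1283]
eef_rot: [0.283, 1.553, -0.283]
ft_force: [0.1, 0.9, -2.6]
grip_width: 0.168
```

```bash
python3 - <<'E'
from look import *
d,s,M=look("w22"); crop(d,160,0,400,240,3,"pics/w22c.png"); np.save("s22.npy",s,allow_pickle=True)
E
```

```text
21.35 pos [ 0.656  -0.0358  0.1286] y [ 3.524e-01  9.358e-01 -1.000e-04] q [-0.11   0.605  1.269  0.     1.269 -1.321] F [-0.6 -0.1 -2.6] w 0.169
tcp px [278.05152928 248.84759752]
```

View pics/w22c.png

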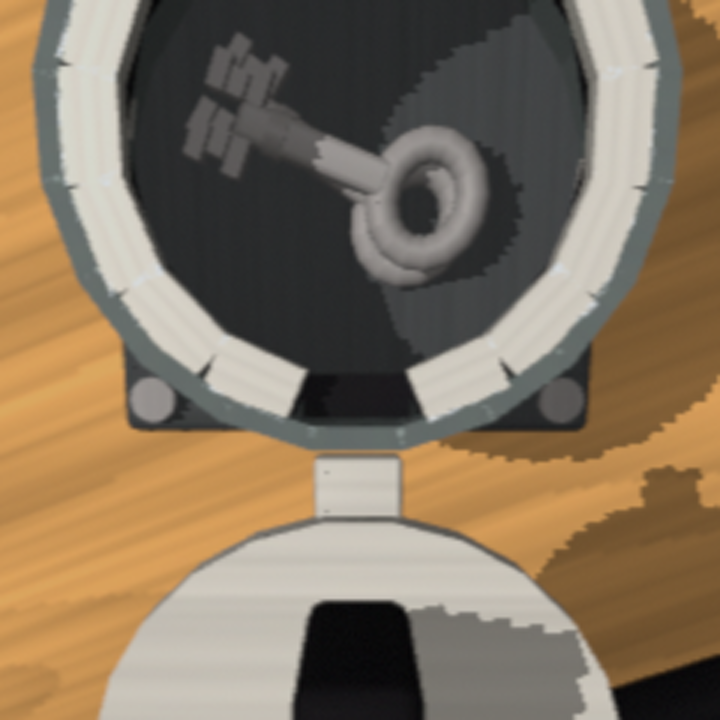

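```bash
python3 - <<'E'
from h import *
d=np.load("w22.npy",allow_pickle=True).item(); s=np.load("s22.npy",allow_pickle=True).item()
M=R.from_rotvec(s["eef_rot"]).as_matrix(); p=s["eef_pos"]
def T(c,z): return (M.T@(ray(d,(160+c[0]/3,c[1]/3),z)-p))*1000   # tool frame mm
u=p[2]
print("disc front(44)",T((357,518),u+.012))
print("lug end(53)",T((358,456),u+.006),"lug sides",T((316,488),u+.006),T((401,488),u+.006))
print("mouth corners(44.9)",T((305,374),.08),T((407,372),.08))
print("collar notch outer(~56-57)",T((290,417),.08),T((430,417),.08))
print("outer wall near(62)",T((357,449),.08)," sides row75",T((35,75),.08),T((683,75),.08))
print("foot edge",T((130,430),.006),T((585,430),.006))
print("collar out sides",T((57,100),.08),T((658,100),.08),"mouth sides",T((122,100),.08),T((590,100),.08))
E
```

```text
disc front(44) [-11.97658201   0.47513052 -42.69523767]
lug end(53) [ -5.97181946   0.62513524 -51.3826542 ] lug sides [ -5.97410835  -5.97456947 -46.37849396] [ -5.97503532   7.39061318 -46.38664523]
mouth corners(44.9) [ 48.64552208 -10.1851734  -61.56144497] [ 48.64429277  10.68397189 -61.97122415]
collar notch outer(~56-57) [ 48.64099176 -13.40732886 -52.90535556] [ 48.63898143  15.57317844 -52.92243621]
outer wall near(62) [ 48.63642025   0.46613961 -46.34323792]  sides row75 [  48.67931602  -60.65977261 -116.67830851] [  48.67078358   62.25601439 -116.73983989]
foot edge [122.63916887 -62.97917186 -43.27694477] [122.63034906  64.16954273 -43.35235411]
collar out sides [  48.67668845  -56.83366397 -112.38034382] [  48.66872656   57.86852507 -112.43844985] mouth sides [  48.67582723  -44.42650289 -112.38662906] [  48.66962727   44.89241078 -112.43187638]
```

Lid axis at tool z ≈ +1.5, drum axis at ≈ −107.8, lateral and turn errors near zero. Shift −109 mm along tool z, lower to just above the collar and look again.

arm_command([
  [[0,0,-40,0,0,0],[0,0,-80,0,0,0],[0,0,-109,0,0,0],[10,0,-109,0,0,0],[25,0,-109,0,0,0],[35,0,-109,0,0,0],[35,0,-109,0,0,0],[35,0,-109,0,0,0]],
])

```text
t: 22.15
eef_pos: [0.5547, 0.0018, 0.0939]
eef_rot: [0.283, 1.552, -0.283]
ft_force: [-0.1, 0.5, -1.4]
grip_width: 0.174
```

```bash
python3 - <<'E'
from look import *
d,s,M=look("w23"); crop(d,160,80,400,320,3,"pics/w23c.png"); np.save("s23.npy",s,allow_pickle=True)
s=snapshot("side"); crop(s,250,130,350,240,6,"pics/s23c.png")
E
```

```text
22.2 pos [0.5549 0.0017 0.0942] y [3.535e-01 9.354e-01 1.000e-04] q [-0.063  0.428  1.625 -0.     1.088 -1.272] F [ 0.7  0.8 -2.2] w 0.168
tcp px [277.99175076 248.93678519]
```

View pics/w23c.png

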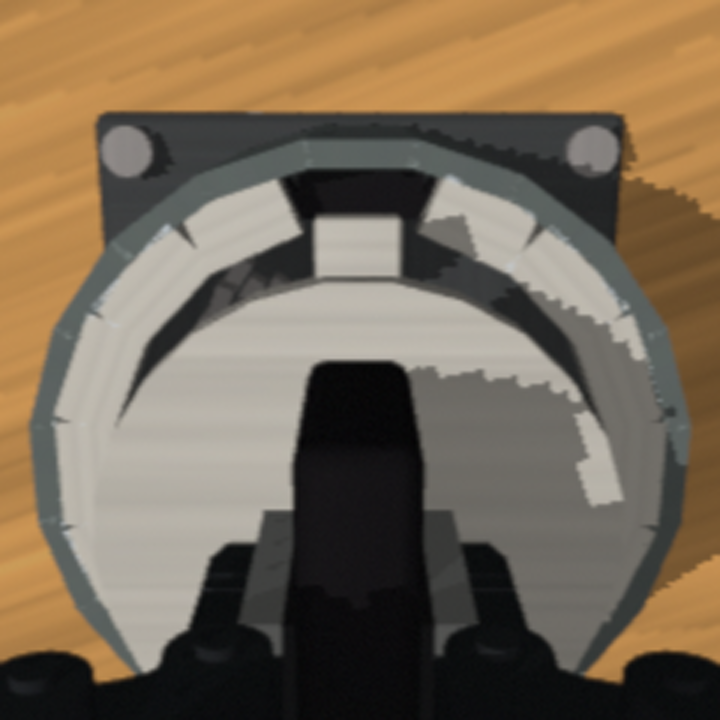

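View pics/s23c.png

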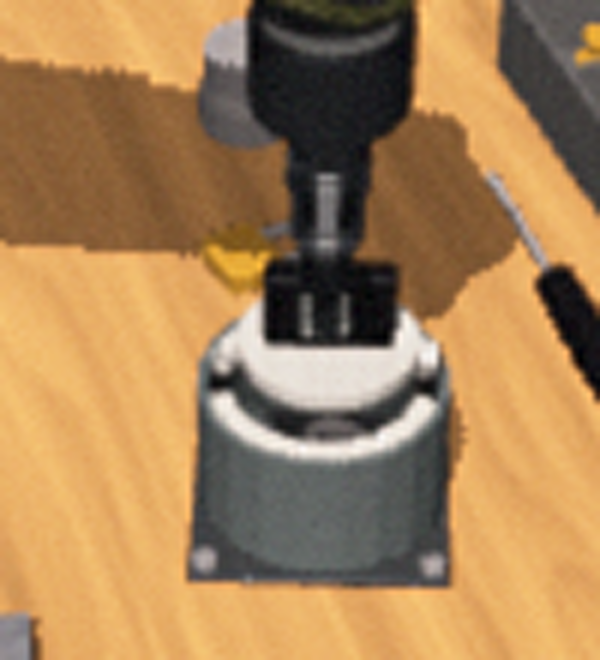

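```bash
python3 - <<'E'
from h import *
d=np.load("w23.npy",allow_pickle=True).item(); s=np.load("s23.npy",allow_pickle=True).item()
M=R.from_rotvec(s["eef_rot"]).as_matrix(); p=s["eef_pos"]
def T(c,z): return (M.T@(ray(d,(160+c[0]/3,80+c[1]/3),z)-p)*1000).round(2)
u=p[2]
print("disc front(44)",T((357,280),u+.012),"lug end(53)",T((358,215),u+.006),"lug sides",T((316,245),u+.006),T((401,245),u+.006))
print("notch outer corners",T((279,180),.08),T((440,177),.08),"inner",T((303,234),.08),T((420,225),.08))
print("outer wall far(62)",T((360,139),.08),"sides",T((33,430),.08),T((690,430),.08),"foot edge",T((105,116),.006),T((618,116),.006))
print("notch outer floor 57",T((360,170),.08))
E
```

```text
disc front(44) [-12.02   0.5  -42.44] lug end(53) [ -6.03   0.65 -51.59] lug sides [ -6.02  -5.94 -46.9 ] [ -6.02   7.41 -46.91]
notch outer corners [ 14.16 -13.07 -55.25] [ 14.16  14.9  -55.78] inner [ 14.17  -9.03 -45.87] [ 14.17  11.58 -47.47]
outer wall far(62) [ 14.16   1.   -62.2 ] sides [ 14.18 -59.85  -9.36] [14.2  62.56 -9.46] foot edge [ 88.15 -60.33 -64.18] [ 88.17  63.42 -64.27]
notch outer floor 57 [ 14.16   1.   -56.96]
```

arm_command([
  [[0,0.5,-1,0,0,0],[5,0.5,-1,0,0,0],[10,0.5,-1,0,0,0],[14,0.5,-1,0,0,0],[17,0.5,-1,0,0,0],[20,0.5,-1,0,0,0],[20,0.5,-1,0,0,0]],
])

```text
t: 22.95
eef_pos: [0.5535, 0.0025, 0.0733]
eef_rot: [0.284, 1.553, -0.284]
ft_force: [-0.4, 0.6, -1.7]
grip_width: 0.174
```

```bash
python3 - <<'E'
from look import *
d,s,M=look("w24"); crop(d,160,80,400,320,3,"pics/w24c.png")
E
```

```text
23.0 pos [0.5537 0.0025 0.0736] y [ 3.536e-01  9.354e-01 -1.000e-04] q [-0.062  0.453  1.642 -0.     1.046 -1.271] F [ 0.8  0.2 -1.7] w 0.171
tcp px [278.01895649 248.85157491]
```

View pics/w24c.png

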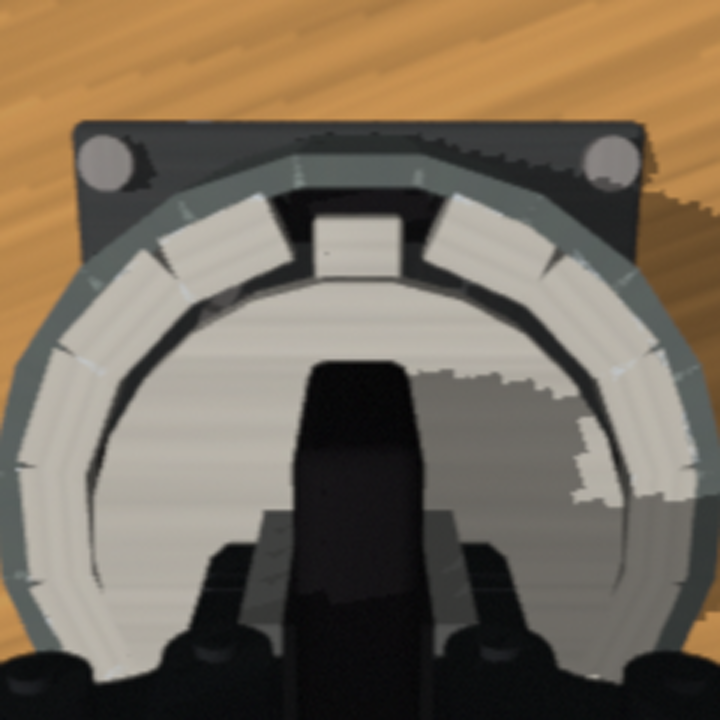

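The lug (315–402) stands centred between the notch corners (293 and 423), with no contact force. Press down.

arm_command([
  [[3,0,0,0,0,0],[6,0,0,0,0,0],[8,0,0,0,0,0],[8,0,0,0,0,0],[8,0,0,0,0,0]],
])

```text
t: 23.5
eef_pos: [0.554, 0.0025, 0.0662]
eef_rot: [0.284, 1.551, -0.283]
ft_force: [-0.1, -0.1, 4.3]
grip_width: 0.169
```

arm_command([
  [[2,0,0,0,0,0],[3,0,0,0,0,0],[3,0,0,0,0,0],[3,0,0,0,0,0]],
])

```text
t: 23.9
eef_pos: [0.554, 0.0025, 0.0632]
eef_rot: [0.284, 1.551, -0.283]
ft_force: [-0.4, -0.4, 6.8]
grip_width: 0.171
```

```bash
python3 - <<'E'
from look import *
d,s,M=look("w25"); crop(d,160,80,400,320,3,"pics/w25c.png"); print(s["wrist_torque"])
E
```

```text
23.95 pos [0.554  0.0025 0.0632] y [3.536e-01 9.354e-01 3.000e-04] q [-0.062  0.468  1.649  0.     1.024 -1.271] F [-1.1  0.   5.4] w 0.172
tcp px [277.97965537 248.4304096 ]
[0.02163623 0.11367578 0.03013771]
```

View pics/w25c.png

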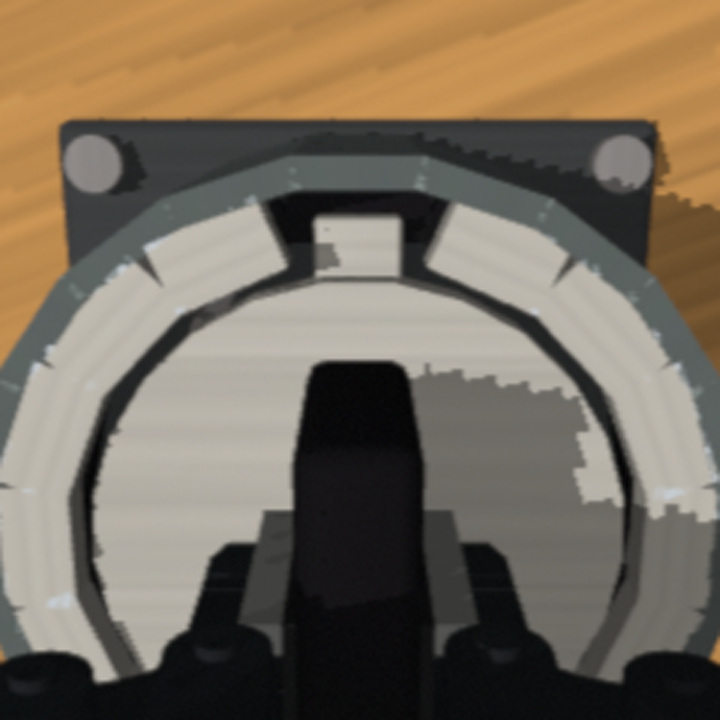

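Fz rose to about 8 N net, ring pressed roughly 6 mm. Press 2 mm more, then start the clockwise turn.

arm_command([
  [[1,0,0,0,0,0],[2,0,0,0,0,0],[2,0,0,0,0,0],[2,0,0,6,0,0],[2,0.3,0,12,0,0],[2,0.4,0,18,0,0],[2,0.5,0,22,0,0],[2,0.5,0,22,0,0]],
])

```text
t: 24.75
eef_pos: [0.5543, 0.0028, 0.0613]
eef_rot: [0.585, 1.489, -0.585]
ft_force: [-0.8, -1.2, 7.0]
grip_width: 0.176
```

```bash
python3 - <<'E'
from look import *
d,s,M=look("w26"); crop(d,160,80,400,320,3,"pics/w26c.png"); print(s["wrist_torque"])
E
```

```text
24.8 pos [0.5543 0.0029 0.0614] y [6.787e-01 7.344e-01 6.000e-04] q [-0.061  0.471  1.649 -0.     1.02  -0.886] F [-0.5 -0.4  7. ] w 0.172
tcp px [277.9813284  248.75115014]
[-0.11090807  0.13728056 -0.05237796]
```

View pics/w26c.png

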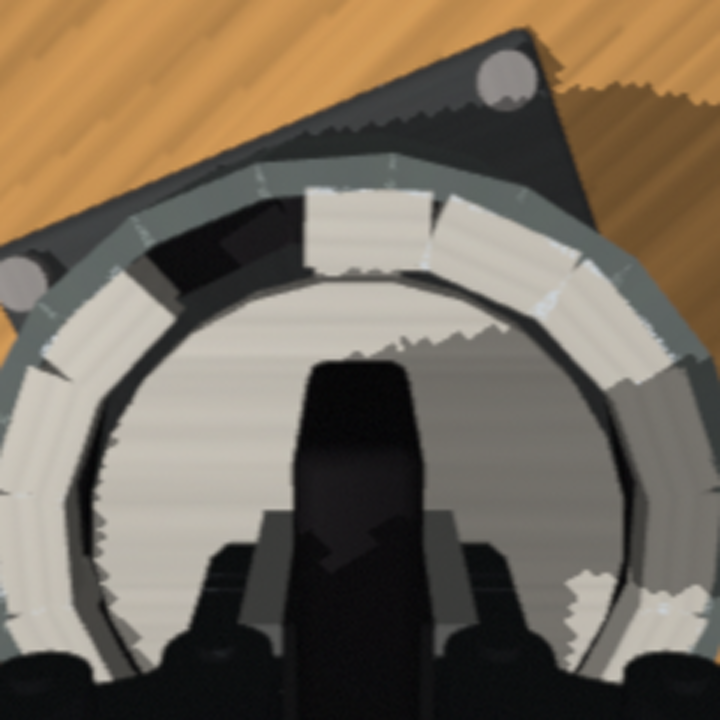

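The lug has passed under the collar (the notch now at (220,250), empty); forces are small. Continue the turn.

arm_command([
  [[0,0,0,8,0,0],[0,0.2,0,16,0,0],[0,0.3,0,24,0,0],[0,0.4,0,32,0,0],[0,0.5,0,40,0,0],[0,0.6,0,48,0,0],[0,0.7,0,54,0,0],[0,0.7,0,54,0,0]],
])

```text
t: 25.6
eef_pos: [0.5549, 0.0032, 0.0614]
eef_rot: [1.298, 1.148, -1.297]
ft_force: [0.1, -2.4, 7.0]
grip_width: 0.171
```

```bash
python3 - <<'E'
from look import *
d,s,M=look("w27"); print(s["wrist_torque"], np.degrees(np.arctan2(M[1,1],M[0,1])))
E
```

```text
25.65 pos [0.5549 0.0032 0.0614] y [ 0.993  -0.1178  0.0015] q [-0.06   0.472  1.648 -0.     1.021  0.058] F [ 0.4 -2.2  6.2] w 0.167
tcp px [278.58001133 249.29827061]
[-0.51462377  0.05127264  0.02413972] -6.7651484481540125
```

View pics/w27.png

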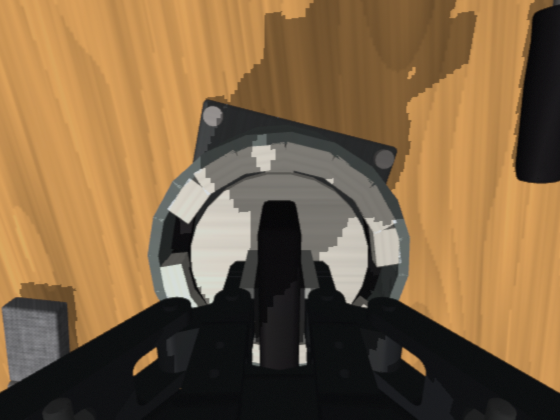

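76° turned, bar still square in the jaws. Turn on to the stop.

arm_command([
  [[0,0,0,2,0,0],[0,0,0,4,0,0],[0,0,0,6,0,0],[0,0,0,8,0,0],[0,0,0,9,0,0],[0,0,0,9,0,0]],
])

```text
t: 26.25
eef_pos: [0.5549, 0.0031, 0.0614]
eef_rot: [1.409, 1.065, -1.407]
ft_force: [0.5, -0.9, 5.9]
grip_width: 0.171
```

```bash
python3 - <<'E'
from look import *
d,s,M=look("w28"); print(s["wrist_torque"], np.degrees(np.arctan2(M[1,1],M[0,1]))); crop(d,130,80,430,320,2.6,"pics/w28c.png")
s=snapshot("side"); crop(s,250,130,350,240,5,"pics/s28c.png")
E
```

```text
26.3 pos [0.555  0.0031 0.0615] y [ 0.9628 -0.2702  0.0018] q [-6.000e-02  4.720e-01  1.648e+00 -1.000e-03  1.020e+00  2.140e-01] F [ 0.  -2.4  6.3] w 0.169
tcp px [278.76784116 249.32696514]
[-0.48548691 -0.03860159  0.42605983] -15.678111597035832
```

View pics/w28c.png

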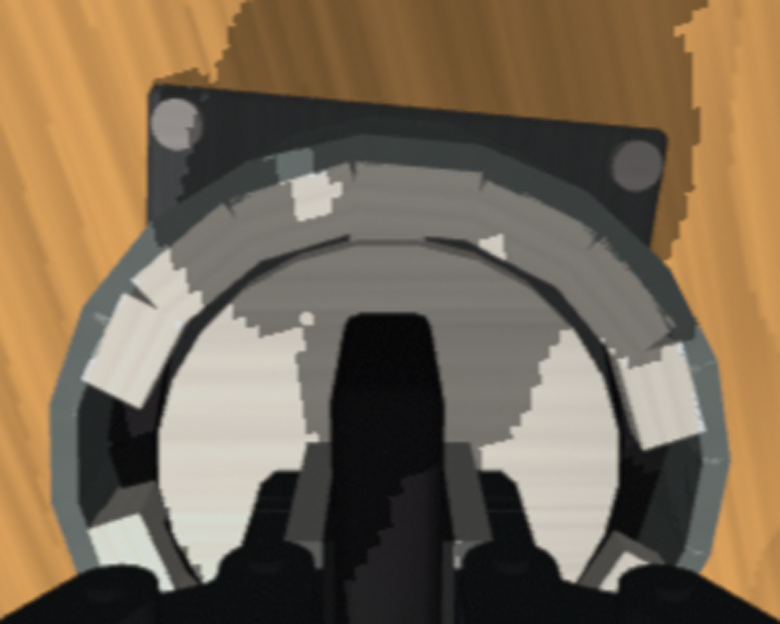

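View pics/s28c.png

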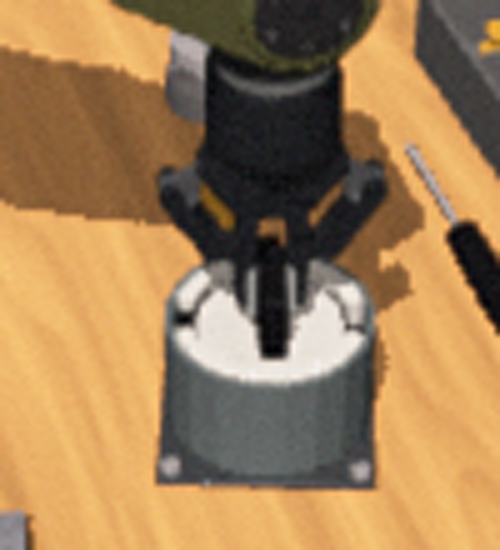

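At the stop: 85° turned, wrist torque 0.43 N·m, and the bar lies across the line of the notches. Height puts the grip point at about 0.101 m. Handing in while still gripping.

```bash
python3 - <<'E'
from plant import *
print(close_job()); s=observe(); print(s["t"],s["eef_pos"],s["ft_force"],s["grip_width"])
E
```

```text
the job is handed in; nothing more can be done
None
the job is handed in; nothing more can be done
```

I put both steel keys in the drum and seated the lid with its lugs through the notches. I then pushed it down on the sprung ring, turned it clockwise to the stop, and handed the job in at about 26 s, still gripping. `close_job()` gave no verdict.

**Last checks:**
- **Turn:** the lid is about 85° round. The wrist torque rose to 0.43 N·m at the stop.
- **Height:** the lid's underside is at about 61.5 mm, so the grip point is about 101 mm up. The ring pushed back with about 8 N once the lid's weight is allowed for, or roughly 6–8 mm of travel.
- **Grip:** the jaws were at width 0.17 on the bar with a 100 N grip set.
- **Keys:** both were seen lying in the drum just before the lid went in.
- **Bystanders:** they looked undisturbed in the views I took; I did not measure them.

**What disagreed or went wrong:**
- **Finger length:** the finger tips sit about 24 mm short of the stated tool point. The first two attempts on the first key closed above it; I corrected this with the pictures and careful lowering.
- **Drum position:** the three cameras placed the drum up to 8 mm apart. I lined the lid up with the notches in the wrist view instead.
- **Side force:** a sideways force of about 2 N remained at the end.

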